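# Empty the deburring plate and shut the chip well

### The arm

A 6-joint arm with a two-finger parallel gripper is mounted at the origin on the work surface. World frame = base frame: x ahead of the robot, y to its left, z up, the work surface at z = 0. Lengths are in mm, angles in rad, forces in N, time in s.
With the tool pointing down it reaches from about 400 to 925 mm from the base axis. Payload 12.5 kg.
Tool frame: the origin (TCP) lies between the finger pads; the fingertips stand 14 mm ahead of it and the grasp point (between the pads) lies 5 mm behind it; x points along the fingers, y is the direction in which the jaws open and shut, and the axes are right-handed (so a half turn about x gives the same grasp; the last joint's range is limited). The gripper opens to 95 mm and grips with 3 to 60 N. Pads are 20 mm wide; open, the fingers measure 119 mm over their backs; the gripper's body (75 mm by 180 mm) begins 59 mm behind the grasp point.
Start: joints at [1.051, 0.491, 1.559, -0, 1.092, -0.106], TCP at [251.292, 572.274, 228.661] pointing down, gripper open.
Joint ranges: [-3.1, 3.1], [-0.84, 2.19], [0.05, 2.79], [-1.13, 4.28], [0.06, 2.93], [-2.69, 2.69]. Speed limits (rad/s): [2.22, 2.22, 2.79, 3.14, 3.14, 3.14].

### API

Orientations are given as [roll, pitch, yaw] about the fixed x, y, z axes, in that order (R = Rz(yaw) Ry(pitch) Rx(roll)).
In Python, from cell import env, cams gives the robot as it stands.
- The arm moves only by the tool carry_out, never from a script. Its arguments are lists of equal length, an entry for each row: "grip": the closure, from -1 (fully open) to 1 (shut); "linear": the shift along the tool's x, y, z scaled (see below), a list of three; "turn": the turn about the tool's x scaled (see below). In form: {"grip": [grip, ...], "linear": [[tx, ty, tz], ...], "turn": [turn, ...]}. A call has 1 to 5 rows; each row shifts and turns the commanded pose from where the row before left it, along the tool's axes as they then stand; what a row does not reach is not made up. The controller multiplies each number of a shift by 0.5 m and each number of a turn by 180 degrees. A row lasts 1/10 s, in which the tool goes at most 50 mm and 8.59 degrees, less where a joint would pass 70% of its speed; a pose out of reach is approached as far as the arm can. A call with a number of a shift or a turn outside -1 to 1 is refused whole. A call with a gripper value outside its range is refused whole. The fingers move at their own pace and stop on an object; the grip force is fixed at half the most. Time passes only in rows, so rows that do not move let the fingers close. It gives the time, the measured TCP pose, the force and the opening at its end, in the units of the state.
- env.state(): the state, without advancing time (a new reading comes with each control period).
- cams.read_camera(name): name is "scene" or "side" or "wrist"; returns the picture (420x560x3 uint8, blue, green, red); there is no depth.
- cams.camera_info(name): a dict with "fx", "fy", "cx", "cy" (pixels), "view" (4x4, takes a point from world to camera coordinates). Camera axes: x right, y down, z forward; pixel columns grow to the right and rows downward; lengths in mm; the calibration is good to about 2 mm. A picture is of the moment at which its call begins: read the wrist's pose just before it. camera_info takes no time and is no camera call; for the wrist camera it gives the pose at the moment of the call.
- env.job_done(): hands the job in, once; it reports no verdict.
The state is a dict: "t": time; "joints": joint angles; "qvel": joint speeds; "tau": joint torques, N m; "eef_pos": TCP position; "tcp_rot": TCP orientation; "ft_force": force on the tool from outside, world axes, zero at the start; "moment": the same for the moment, N m; "opening": opening from 0.0 (shut) to 1.0 (fully open).
Only numpy, scipy, OpenCV 4.12 (cv2) and the standard library are available. Lean on these libraries where they do the work, as an engineer would, in place of code of your own. Each camera call takes 0.05 s, during which the arm holds its last target. There are 200 camera calls.

### The job

Put the square tube coupons from the deburring station's plate in the grey parts tray. With the scraper block, sweep all the loose steel slugs off the plate into its chip well; the slugs are sharp, so do not touch them with the fingers. Then lay the loose cover on the open rail ends and slide it fully home over the well until its springy tab snaps down behind the ledge. Leave the scraper standing in its parking tray and everything else where it was.

Things in the scene. Friction and masses are not known exactly. Their poses are not given: they have to be found in the camera images.
- station: Fixed blue deburring station, 349 mm long (its x), 168 wide (its y). Origin on the bench, on the centre line, under the edge between plate (x<0) and chip well (x>0). Axes: z up. Beyond the well are open rail ends, to x=168 mm. Highest parts 56 mm above the bench.
- plate (a point): Centre of the aluminium work plate, on its top, 40 mm above the bench; station axes. The plate runs from station x=-175 to 0, 124 mm wide between side walls whose tops are 56 mm above the bench; a wall just as high closes it at x=-175. At x=0 it drops into the open chip well: x=0 to 84, 128 mm wide, floor 4 mm above the bench.
- entry (a point): Where the cover's origin can be set down on the open rail ends: station x=122, y=0, height of the rail ledges, 40 mm; station axes. The ledges run along both sides from x=0 to 168, inner edges y=+-64. Guide walls on them (tops 52 mm) are 160 mm apart from x=100 to 168, narrowing to 153 mm from x=78 to 0. Rails are open above from x=70 to 168.
- home (a point): Where the cover's origin is when shut: station x=44, y=0, 40 mm above the bench; station axes. Steel lips over both ledges from station x=6 to 70 (inner edges y=+-68, undersides 52 mm above the bench) hold it down. The latch ledge: on a cross bar behind the well, 30 mm wide in y, top 44 mm high, upright face at station x=118; a 25 degree ramp climbs to it from x=133.
- cover: Loose aluminium slide cover, 0.26 kg: plate 88 mm (x) by 150 (y), top at z=10, on two side runners. Origin: centre, level with the runners' feet. Black upright grip rib in the middle, 14 mm (x) by 64 (y), z=10 to 44. A springy tab sticks out of its +x edge to x=72; its nose hangs to z=1. Goes on with its x along the station's x.
- tab (a joint): Bend of the cover's springy tab: 0 relaxed, about 0.11 rad while its nose rides over the ledge. The cover slides towards the station's -x, tab trailing, until its -x edge meets the ends of the plate's side walls; just before, the nose rides up the ramp and snaps down behind the ledge. Needs a push of about 8 to 15 N.
- scraper: Loose upright scraper block, 0.28 kg, with a foot 76 mm (its x) by 40 mm (its y) and 24 mm high (black rubber below, wood above), and a wooden grip 60 mm (x) by 26 mm (y) above it, z=24 to 74 mm. Origin at the centre of the underside. Its broad faces (+-y) push.
- park: Fixed shallow plywood parking tray for the scraper: outside 114 mm (its x) by 78 mm (its y), inside 106 by 70 mm, floor 4 mm and rim 12 mm above the bench. Origin on the bench at its centre.
- bin: Fixed grey metal parts tray: outside 100 mm (its x) by 80 (its y), inside 92 by 72, floor 4 mm and rim 20 mm above the bench. Origin on the bench at its centre. Room for three coupons standing in a row along its x, 30 mm apart.
- coupon0: Loose piece of square steel tube, 26 by 26 mm and 50 mm tall (z), 90 g, upright on the plate near its back wall at the start; origin at the centre of its underside. May be absent.
- coupon1: Loose piece of square steel tube, 26 by 26 mm and 50 mm tall (z), 90 g, upright on the plate near its back wall at the start; origin at the centre of its underside. May be absent.
- coupon2: Loose piece of square steel tube, 26 by 26 mm and 50 mm tall (z), 90 g, upright on the plate near its back wall at the start; origin at the centre of its underside. May be absent.
- slug0: Loose steel slug, a disc 18 mm across and 6 mm thick, 12 g, starting on the plate; origin at the centre of its underside. May be absent.
- slug1: Loose steel slug, a block 18 by 12 by 7 mm, 12 g, starting on the plate; origin at the centre of its underside. May be absent.
- slug2: Loose steel slug, a disc 18 mm across and 6 mm thick, 12 g, starting on the plate; origin at the centre of its underside. May be absent.
- slug3: Loose steel slug, a block 18 by 12 by 7 mm, 12 g, starting on the plate; origin at the centre of its underside. May be absent.
- slug4: Loose steel slug, a disc 18 mm across and 6 mm thick, 12 g, starting on the plate; origin at the centre of its underside. May be absent.
- slug5: Loose steel slug, a block 18 by 12 by 7 mm, 12 g, starting on the plate; origin at the centre of its underside. May be absent.
- bottle: white plastic bottle, 60 mm across, 150 mm tall; bystander, origin at its underside
- wrench: steel spanner, 180 mm; bystander, origin at its underside
- screwdriver: red-handled screwdriver, 160 mm; bystander, origin at its underside
- tube_end: upright steel tube offcut, 32 mm across, 55 mm tall; bystander, origin at its underside
- square: small L-shaped magnetic square; bystander, origin at its underside
- jar: small jar, 48 mm across, 50 mm tall; bystander, origin at its underside
Things that resemble listed ones, but are neither listed nor needed, are in the scene too. There is more than one size of the cover; the job needs the smaller.

How it is judged (in metres and radians):
On the way, in this order (a step that is already met when the one before it is completed fails the run):
1. the scraper's foot is down on the plate (x of scraper in the frame of station between -0.17 and 0 m and y of scraper in the frame of station between -0.062 and 0.062 m and z of scraper in the frame of station between 0.034 and 0.046 m), for 0.1 s.
2. all slugs lie in the chip well (x of slug0 in the frame of station between -0.003 and 0.087 m and y of slug0 in the frame of station between -0.067 and 0.067 m and z of slug0 in the frame of station between -0.005 and 0.037 m and x of slug1 in the frame of station between -0.003 and 0.087 m and y of slug1 in the frame of station between -0.067 and 0.067 m and z of slug1 in the frame of station between -0.005 and 0.037 m and x of slug2 in the frame of station between -0.003 and 0.087 m and y of slug2 in the frame of station between -0.067 and 0.067 m and z of slug2 in the frame of station between -0.005 and 0.037 m and x of slug3 in the frame of station between -0.003 and 0.087 m and y of slug3 in the frame of station between -0.067 and 0.067 m and z of slug3 in the frame of station between -0.005 and 0.037 m and x of slug4 in the frame of station between -0.003 and 0.087 m and y of slug4 in the frame of station between -0.067 and 0.067 m and z of slug4 in the frame of station between -0.005 and 0.037 m and x of slug5 in the frame of station between -0.003 and 0.087 m and y of slug5 in the frame of station between -0.067 and 0.067 m and z of slug5 in the frame of station between -0.005 and 0.037 m), for 0.2 s.
3. the cover is home and its tab has snapped down behind the ledge (x of cover in the frame of station between 0.0415 and 0.0468 m and y of cover in the frame of station between -0.003 and 0.003 m and z of cover in the frame of station between 0.0375 and 0.0425 m and angle between cover's own z axis and vertical below 0.05 rad and angle between the x axis of cover and the x axis of station, either way round below 0.06 rad and value of joint tab below 0.045 rad), for 0.2 s.
At the end, for the whole second after the job is handed in: Slugs in the chip well, origins under 37 mm high; cover level under the lips, origin 41.5 to 46.8 mm from the plate edge and within 3 mm sideways, tab relaxed (under 0.045 rad); scraper upright (within 0.1 rad) on its tray's floor, coupons inside theirs; all at rest (all of step 2 and all of step 3 and linear speed of each of cover, scraper, coupon0, coupon1, coupon2 below 0.02 m/s and x of scraper in the frame of park between -0.022 and 0.022 m and y of scraper in the frame of park between -0.022 and 0.022 m and z of scraper in the frame of park below 0.009 m and angle between scraper's own z axis and vertical below 0.1 rad and x of coupon0 in the frame of bin between -0.046 and 0.046 m and y of coupon0 in the frame of bin between -0.036 and 0.036 m and z of coupon0 in the frame of bin between 0 and 0.032 m and x of coupon1 in the frame of bin between -0.046 and 0.046 m and y of coupon1 in the frame of bin between -0.036 and 0.036 m and z of coupon1 in the frame of bin between 0 and 0.032 m and x of coupon2 in the frame of bin between -0.046 and 0.046 m and y of coupon2 in the frame of bin between -0.036 and 0.036 m and z of coupon2 in the frame of bin between 0 and 0.032 m); the robot touches nothing.
It fails at once if a bystander is moved by more than 30 mm (distance of any of bottle, wrench, screwdriver, tube_end, square, jar from where it was at the start of the episode above 0.03 m).
It fails at once if the fingers press on a slug (contact force between the fingers and slug0 above 1 N or contact force between the fingers and slug1 above 1 N or contact force between the fingers and slug2 above 1 N or contact force between the fingers and slug3 above 1 N or contact force between the fingers and slug4 above 1 N or contact force between the fingers and slug5 above 1 N).
Of slug0, slug1, slug2, slug3, slug4, slug5 only 4 to 6 are there at a start; the rules pass over those that are not, and their reading is None.
Of coupon0, coupon1, coupon2 only 2 to 3 are there at a start; the rules pass over those that are not, and their reading is None.
At some moment in a run one of scraper may be knocked a few centimetres aside while the robot is not near it.
Once in a run the grip may slacken for a moment while it holds something.
It also fails if it takes over 192 s, if anything falls off the work surface, if the arm or the gripper's body presses on something with over 40 N, if the wrist force passes 120 N, or if a joint passes its speed limit or range.

## Working session

There is one attempt and no reset: what is moved stays moved. The work goes in short steps, Python scripts to look and compute and a tool call to move; the robot and the scene stay as the last step left them, time stands still between calls to the robot, and variables do not carry over. Pictures are saved under pics/ and viewed, about 12 in all and at most 16, crops included, and the job is handed in when it is done.

Besides the shell and the picture viewer there is one more tool, called after "Request:" by a JSON object that holds its "api" and its "payload". carry_out: Moves the arm, as the interface text tells. Shifts and turns lie within -1 to 1; 1 stands for 0.5 m of shift or 180 degrees of turn. Its arguments: {"type":"object","properties":{"grip":{"type":"array"},"linear":{"type":"array"},"turn":{"type":"array"}},"required":["grip","linear","turn"]}

```bash
ls; mkdir -p pics; python3 - <<'E'
from cell import env,cams
import cv2,numpy as np
s=env.state();print(s)
for n in("scene","side"):
    im=cams.read_camera(n);cv2.imwrite(f"pics/{n}0.png",im)
    i=cams.camera_info(n);print(n,i)
E
```

```text
pics
{'t': 0.0, 'joints': array([ 1.05141635e+00,  4.91577876e-01,  1.55949134e+00, -9.96925882e-06,
        1.09170149e+00, -1.05621349e-01]), 'qvel': array([-1.16397800e-03,  7.42976506e-05, -2.62677626e-04, -1.52480636e-03,
       -9.16797081e-05, -6.15826407e-04]), 'tau': array([ 3.88699715e-03, -6.12649941e+01, -2.58195966e+01,  6.94179372e-02,
        4.81073989e-02, -7.32681951e-05]), 'eef_pos': array([251.15284274, 572.04572516, 228.03593721]), 'tcp_rot': array([-1.66891273,  1.56961824, -2.08266676]), 'ft_force': array([ 0.02789744, -0.15954667,  0.6936823 ]), 'moment': array([ 0.0019408 , -0.01351154,  0.04120399]), 'opening': 1.0044855406925841}
scene {'fx': 499.4408456354234, 'fy': 499.4408456354234, 'cx': 281.2963880186911, 'cy': 211.75302715356258, 'view': array([[ 7.54566920e-01,  6.56021638e-01,  1.62595452e-02,
        -3.23219604e+02],
       [ 4.80498573e-01, -5.35462904e-01, -6.94550646e-01,
        -1.91770648e+02],
       [-4.46933869e-01,  5.31897630e-01, -7.19260055e-01,
         1.52411370e+03],
       [ 0.00000000e+00,  0.00000000e+00,  0.00000000e+00,
         1.00000000e+00]])}
side {'fx': 409.1334167067582, 'fy': 409.1334167067582, 'cx': 277.7159004136374, 'cy': 210.48179503499432, 'view': array([[ 8.77693203e-01, -4.78846373e-01, -1.89945365e-02,
        -4.19167211e+02],
       [-2.83281130e-01, -4.86449863e-01, -8.26509729e-01,
         1.65278658e+02],
       [ 3.86531297e-01,  7.30802765e-01, -5.62601880e-01,
         9.86450973e+02],
       [ 0.00000000e+00,  0.00000000e+00,  0.00000000e+00,
         1.00000000e+00]])}
```

View pics/scene0.png

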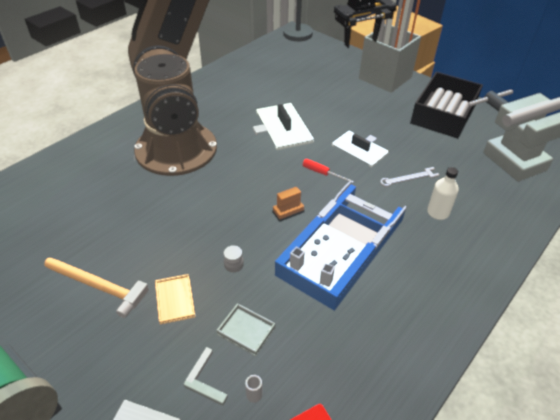

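View pics/side0.png

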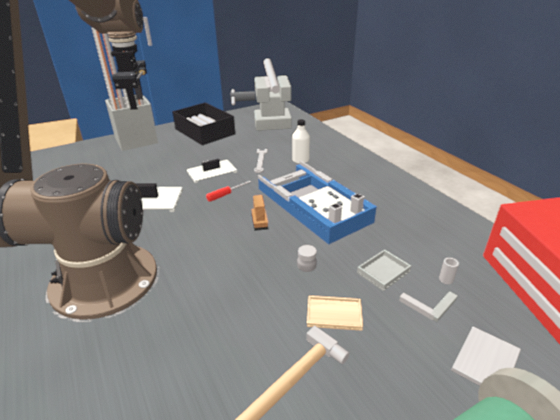

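The scene view shows the station at about (340,245), with two coupons at (297,258) and (327,275) and the slugs between them. The scraper is at (288,205), the park tray at (175,298) and the bin at (246,327). There are two covers: a large one at (285,125) and a small one at (360,147). The small one fits the task and will be confirmed by its size.

```bash
cat > h.py <<'E'
import numpy as np,cv2
from cell import env,cams
def ray(i,u,v,z):
    V=np.array(i["view"]);R,t=V[:3,:3],V[:3,3];c=-R.T@t
    d=R.T@np.array([(u-i["cx"])/i["fx"],(v-i["cy"])/i["fy"],1.]);return c+d*(z-c[2])/d[2]
def proj(i,p):
    V=np.array(i["view"]);q=V[:3,:3]@np.array(p,float)+V[:3,3];return np.array([i["fx"]*q[0]/q[2]+i["cx"],i["fy"]*q[1]/q[2]+i["cy"]])
def topl(i,im,z,x0,x1,y0,y1,s=2.0):
    "rectify the plane at height z: s px per mm, columns +x, rows -y"
    w=[(x0,y1),(x1,y1),(x1,y0),(x0,y0)]
    P=np.float32([proj(i,(*a,z)) for a in w]);W,H=int((x1-x0)*s),int((y1-y0)*s)
    return cv2.warpPerspective(im,cv2.getPerspectiveTransform(P,np.float32([(0,0),(W,0),(W,H),(0,H)])),(W,H))
E
python3 - <<'E'
from h import *
S=cams.camera_info("scene");D=cams.camera_info("side")
a=cv2.imread("pics/scene0.png");b=cv2.imread("pics/side0.png")
cr=lambda im,x,y,w,h:cv2.resize(im[y:y+h,x:x+w],(800,600),interpolation=cv2.INTER_CUBIC)
cv2.imwrite("pics/c1.png",cr(a,250,90,200,150)) 
cv2.imwrite("pics/c2.png",cr(a,240,170,180,135))
for n,u,v,z in[("cover big",285,125,10),("small",360,147,10),("scraper",288,213,0),("c0",298,250,90),("c1",328,267,90),("wellcorner",348,187,56),("",405,207,40),("",279,265,56),("",334,297,56),("park",175,298,8),("bin",246,327,10),("jar",233,262,0),("bottle",441,213,0),("tube",255,395,0),("sq",203,378,0)]:print(n,ray(S,u,v,z).round())
E
```

```text
cover big [177. 307.  10.]
small [420. 376.  10.]
scraper [432.  23.   0.]
c0 [ 579. -118.   90.]
c1 [ 660. -111.   90.]
wellcorner [523. 162.  56.]
 [671. 215.  40.]
 [ 558. -159.   56.]
 [ 706. -145.   56.]
park [ 419. -360.    8.]
bin [ 594. -307.   10.]
jar [ 440. -194.    0.]
bottle [741. 300.   0.]
tube [ 709. -402.    0.]
sq [ 605. -446.    0.]
```

View pics/c1.png

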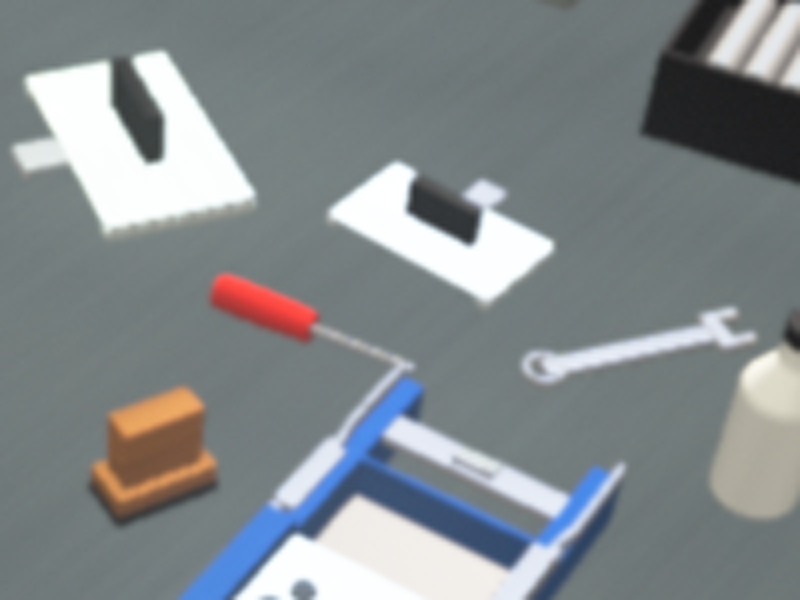

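View pics/c2.png

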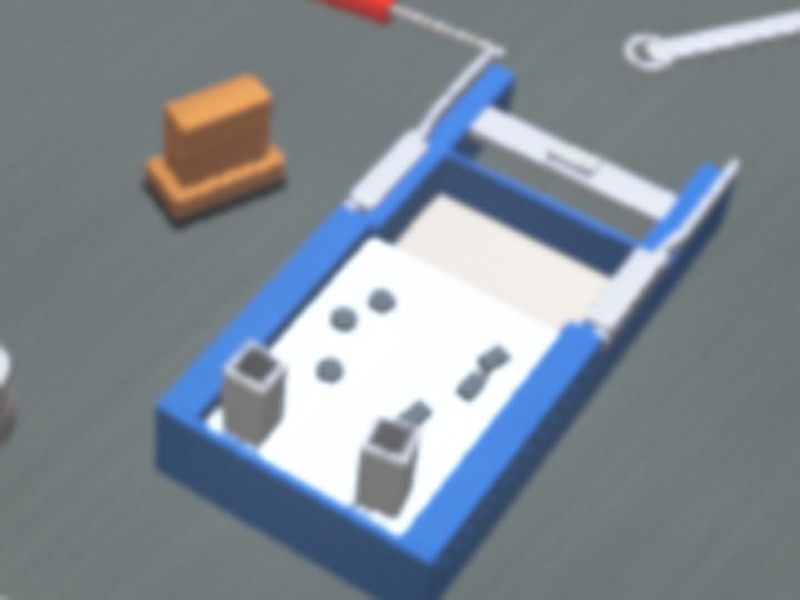

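```bash
cat >> h.py <<'E'
from scipy.spatial.transform import Rotation as Ro
def pose():
    s=env.state();return s,np.array(s["eef_pos"]),Ro.from_euler("xyz",s["tcp_rot"]).as_matrix()
def plan(target,jaw=None):
    "jaw: world heading (deg) of tool y. prints shift in tool axes (units of 0.5 m) BEFORE and AFTER the turn"
    s,p,R=pose();d=np.array(target,float)-p;cur=np.degrees(np.arctan2(R[1,1],R[0,1]))
    print("pos",p.round(1),"jaw",round(cur,2),"down",R[:,0].round(3),"F",np.round(s["ft_force"],1),"open",round(s["opening"],3),"t",round(s["t"],2),"j6",round(s["joints"][5],2))
    print("now-axes",(R.T@d/500).round(4))
    if jaw is not None:
        k=(jaw-cur+180)%360-180;dw=k;   # turn about tool x (down) by a: heading changes by -a
        a=-dw;R2=R@Ro.from_rotvec([np.radians(a),0,0]).as_matrix()
        print("turn units",round(a/180,4),"rows>=",round(abs(a)/8.59,1),"after-turn axes",(R2.T@d/500).round(4))
E
python3 - <<'E'
from h import *
plan((600,20,400),90)
s,p,R=pose();print(R.round(3));i=cams.camera_info("wrist")
V=np.array(i["view"]);print(i["fx"],(-V[:3,:3].T@V[:3,3]-p).round(1)@R,(V[:3,:3]@R).round(2),ray(i,280,210,40))
S=cams.camera_info("scene");a=cv2.imread("pics/scene0.png")
m=cv2.inRange(cv2.cvtColor(a,cv2.COLOR_BGR2HSV),(105,150,90),(125,255,255));
n,l,st,c=cv2.connectedComponentsWithStats(m);print([(x.tolist()) for x in st[1:] if x[4]>40])
E
```

```text
pos [251.2 572.1 228.1] jaw 66.29 down [-0.    -0.001 -1.   ] F [ 0.2 -0.2 -0.8] open 1.0 t 0.1 j6 -0.11
now-axes [-0.3431 -0.7308  1.0827]
turn units -0.1317 rows>= 2.8 after-turn axes [-0.3431 -1.1045  0.6975]
[[-0.     0.402  0.916]
 [-0.001  0.916 -0.402]
 [-1.    -0.001 -0.   ]]
312.5103173054489 [-155.99188811   -1.0210313   -66.91231829] [[-0.    1.    0.  ]
 [-0.24 -0.    0.97]
 [ 0.97 -0.    0.24]] [262.55971621 567.30374828  40.        ]
[[434, 0, 126, 101, 6840], [494, 23, 21, 14, 60], [542, 23, 18, 17, 81], [276, 185, 99, 112, 1206], [385, 208, 16, 18, 60]]
```

Request:
{"api": "carry_out", "payload": {"grip": [-1,-1,-1,-1,-1], "linear": [[-0.025,-0.057,0.073],[-0.025,-0.057,0.073],[-0.025,-0.057,0.073],[-0.025,-0.057,0.073],[-0.025,-0.057,0.073]], "turn": [0,0,0,0,0]}}

```text
t: 0.6
eef_pos: [361.5, 366.7, 291.4]
tcp_rot: [-2.13, 1.57, -2.543]
ft_force: [1.3, 0.2, 1.0]
opening: 1.0
```

Request:
{"api": "carry_out", "payload": {"grip": [-1,-1,-1,-1,-1], "linear": [[-0.025,-0.057,0.073],[-0.025,-0.057,0.073],[-0.025,-0.057,0.073],[-0.025,-0.057,0.073],[-0.025,-0.057,0.073]], "turn": [0,0,0,0,0]}}

```text
t: 1.1
eef_pos: [471.3, 162.7, 354.1]
tcp_rot: [1.996, 1.571, 1.582]
ft_force: [0.9, 0.4, 0.1]
opening: 0.998
```

Request:
{"api": "carry_out", "payload": {"grip": [-1,-1,-1,-1,-1], "linear": [[-0.025,-0.057,0.073],[-0.025,-0.057,0.073],[-0.025,-0.057,0.073],[-0.025,-0.057,0.073],[0,0,0]], "turn": [-0.0325,-0.0325,-0.0325,-0.0325,0]}}

```text
t: 1.6
eef_pos: [584.7, 14.0, 403.5]
tcp_rot: [-0.712, 1.57, -0.717]
ft_force: [-1.0, 0.5, -0.8]
opening: 1.0
```

Request:
{"api": "carry_out", "payload": {"grip": [-1,-1], "linear": [[0,0,0],[0,0,0]], "turn": [0,0]}}

```text
t: 1.8
eef_pos: [581.2, 18.4, 403.2]
tcp_rot: [2.831, 1.57, 2.826]
ft_force: [-0.5, -0.1, 0.8]
opening: 0.999
```

```bash
python3 - <<'E'
from h import *
import pickle
plan((560,0,400),90)
i=cams.camera_info("wrist");im=cams.read_camera("wrist");cv2.imwrite("pics/w1.png",im);pickle.dump(i,open("w1.pkl","wb"))
E
```

```text
pos [581.2  18.4 403.2] jaw 89.67 down [-0.001  0.    -1.   ] F [-0.5 -0.1  0.8] open 0.999 t 1.8 j6 -1.65
now-axes [ 0.0064 -0.037  -0.0421]
turn units -0.0018 rows>= 0.0 after-turn axes [ 0.0064 -0.0368 -0.0423]
```

View pics/w1.png

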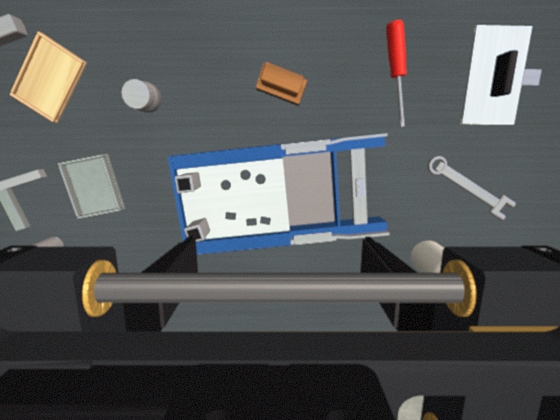

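This wrist view has everything in it: bin (92,187), park tray (48,77), jar (141,95), scraper (282,84), small cover (497,75) with its tab to the right, plate and well (250,195), coupons (187,182) and (198,230), and 6 slugs. Next I'll measure with masks.

```bash
cat > meas.py <<'E'
from h import *
import pickle
def blobs(m,i,z,lo,hi=1e9,off=(0,0)):
    out=[]
    for c in cv2.findContours(m,cv2.RETR_EXTERNAL,cv2.CHAIN_APPROX_NONE)[0]:
        if not lo<=cv2.contourArea(c)<=hi:continue
        w=np.float32([ray(i,*(q[0]+np.array(off)),z)[:2] for q in c]);r=cv2.minAreaRect(w)
        b=r[1];a=r[2]  # angle of side b[0]
        if b[0]<b[1]:a+=90
        M=cv2.moments(c);cen=ray(i,M['m10']/M['m00'],M['m01']/M['m00'],z)[:2] if M['m00'] else r[0]
        out.append((c.reshape(-1,2).mean(0).round().tolist(),"ctr",np.round(r[0],1).tolist(),"size",np.round(sorted(b),1).tolist(),"longdeg",round((a+90)%180-90,1),"cen",np.round(cen,1).tolist()))
    return out
E
python3 - <<'E'
from meas import *
i=pickle.load(open("w1.pkl","rb"));im=cv2.imread("pics/w1.png");H=cv2.cvtColor(im,cv2.COLOR_BGR2HSV)
roi=np.zeros(im.shape[:2],np.uint8);roi[:236]=255
def show(n,lo,hi,z,mn,mx=1e9,r=None):
    m=cv2.inRange(H,lo,hi)&roi
    if r: k=np.zeros_like(m);k[r[1]:r[3],r[0]:r[2]]=255;m&=k
    print(n)
    for b in blobs(m,i,z,mn,mx):print("  ",b)
for p in[(282,84),(290,78),(48,77),(497,60),(250,175),(90,187),(340,190),(184,184),(320,60),(225,185),(178,200)]:print(p,H[p[1],p[0]],end=" ")
show("orange",(5,120,60),(20,255,255),0,200,None,(240,40,330,120))
show("orange top",(5,120,150),(20,255,255),74,50,None,(240,40,330,120))
show("park",(10,50,120),(28,255,255),12,500,None,(0,20,100,140))
show("cover",(0,0,200),(180,60,255),10,800,None,(440,0,540,140))
show("plate white",(0,0,200),(180,40,255),40,800,None,(160,140,330,240))
show("dark on plate",(0,0,0),(180,255,130),46,10,200,(198,165,285,232))
E
```

```text
(282, 84) [ 14 157 197] (290, 78) [ 13 154 187] (48, 77) [ 21  98 240] (497, 60) [120  11  24] (250, 175) [ 74  17 162] (90, 187) [ 71  16 171] (340, 190) [86 19 96] (184, 184) [ 0  7 38] (320, 60) [90 17 92] (225, 185) [98 30 93] (178, 200) [108 171 172] orangeTraceback (most recent call last):
  File "<stdin>", line 10, in <module>
  File "<stdin>", line 8, in show
  File "meas.py", line 6, in blobs
    if not lo<=cv2.contourArea(c)<=hi:continue
           ^^^^^^^^^^^^^^^^^^^^^^^^^^
TypeError: '<=' not supported between instances of 'float' and 'NoneType'
```

```bash
python3 - <<'E'
from meas import *
i=pickle.load(open("w1.pkl","rb"));im=cv2.imread("pics/w1.png");H=cv2.cvtColor(im,cv2.COLOR_BGR2HSV)
roi=np.zeros(im.shape[:2],np.uint8);roi[:236]=255
def show(n,lo,hi,z,mn,r,mx=1e9):
    m=cv2.inRange(H,lo,hi)&roi
    k=np.zeros_like(m);k[r[1]:r[3],r[0]:r[2]]=255;m&=k
    print(n)
    for b in blobs(m,i,z,mn,mx):print("  ",b)
print(H[82,270:305:3].tolist(),H[70:110:3,282].tolist())
show("orange",(5,120,20),(20,255,255),0,200,(240,40,330,120))
show("orange top",(5,100,160),(20,255,255),74,50,(240,40,330,120))
show("park",(10,50,120),(28,255,255),12,500,(0,20,100,140))
show("cover",(0,0,200),(180,60,255),10,800,(440,0,540,140))
show("rib",(0,0,0),(180,255,60),44,50,(460,30,540,120))
show("plate white",(0,0,200),(180,40,255),40,800,(160,140,330,240))
show("dark on plate",(0,0,0),(180,255,130),46,10,(204,165,285,230),300)
show("bin",(60,8,120),(100,60,255),20,500,(50,140,130,230))
show("blue",(100,120,60),(125,255,255),56,300,(150,120,400,236))
show("bar",(0,0,130),(180,40,255),44,100,(345,140,372,230))
E
```

```text
[[13, 155, 151], [14, 159, 189], [14, 157, 197], [13, 156, 195], [13, 153, 195], [14, 154, 199], [14, 157, 197], [13, 156, 193], [13, 152, 193], [13, 150, 192], [14, 151, 194], [13, 158, 187]] [[14, 159, 167], [14, 157, 179], [13, 153, 188], [14, 155, 198], [13, 153, 195], [14, 156, 199], [11, 160, 89], [13, 152, 72], [14, 153, 185], [13, 158, 144], [90, 31, 81], [96, 14, 91], [93, 23, 98], [97, 24, 95]]
orange
   ([281.0, 83.0], 'ctr', [424.5, 23.4], 'size', [44.5, 76.8], 'longdeg', 69.7, 'cen', [424.3, 23.0])
orange top
   ([280.0, 85.0], 'ctr', [435.8, 22.9], 'size', [35.9, 65.6], 'longdeg', 69.8, 'cen', [433.3, 24.7])
park
   ([47.0, 77.0], 'ctr', [416.9, -358.6], 'size', [85.6, 117.6], 'longdeg', -34.7, 'cen', [415.3, -358.1])
cover
   ([496.0, 73.0], 'ctr', [417.5, 374.0], 'size', [88.1, 149.1], 'longdeg', -1.3, 'cen', [414.2, 373.6])
rib
   ([504.0, 73.0], 'ctr', [420.5, 362.8], 'size', [28.0, 61.6], 'longdeg', -1.3, 'cen', [421.1, 362.3])
plate white
   ([232.0, 196.0], 'ctr', [615.6, -57.4], 'size', [122.9, 175.4], 'longdeg', -84.5, 'cen', [611.8, -48.7])
dark on plate
   ([
[... 362 characters left out ...]
, 14.4], 'longdeg', -46.6, 'cen', [588.3, -70.3])
   ([260.0, 179.0], 'ctr', [579.3, -12.8], 'size', [13.9, 14.1], 'longdeg', -45.8, 'cen', [578.8, -12.8])
   ([245.0, 174.0], 'ctr', [571.3, -37.7], 'size', [12.9, 13.7], 'longdeg', 44.0, 'cen', [571.3, -37.4])
bin
   ([84.0, 187.0], 'ctr', [594.9, -312.1], 'size', [80.7, 100.5], 'longdeg', 10.5, 'cen', [592.3, -306.7])
blue
   ([218.0, 171.0], 'ctr', [556.5, -73.0], 'size', [117.8, 248.1], 'longdeg', -56.5, 'cen', [552.5, -78.0])
   ([332.0, 196.0], 'ctr', [599.2, 79.5], 'size', [153.2, 223.4], 'longdeg', -84.8, 'cen', [612.2, 123.0])
bar
   ([359.0, 186.0], 'ctr', [593.8, 151.3], 'size', [22.9, 125.9], 'longdeg', 5.5, 'cen', [591.6, 151.0])
```

Request:
{"api": "carry_out", "payload": {"grip": [-1,-1,-1,-1,-1], "linear": [[0.06,-0.053,0.04],[0.06,-0.053,0.04],[0.06,-0.053,0.04],[0.06,-0.053,0.04],[0.06,-0.053,0.04]], "turn": [0,0,0,0,-0.033]}}

```text
t: 2.35
eef_pos: [681.4, -114.9, 252.8]
tcp_rot: [0.319, 1.571, 0.419]
ft_force: [0.3, 0.2, 0.2]
opening: 0.999
```

Request:
{"api": "carry_out", "payload": {"grip": [-1,-1,-1], "linear": [[0,0,0],[0,0,0],[0,0,0]], "turn": [0,0,0]}}

```text
t: 2.65
eef_pos: [681.0, -114.0, 255.1]
tcp_rot: [-0.196, 1.569, -0.098]
ft_force: [-1.4, -0.4, 1.1]
opening: 1.002
```

```bash
python3 - <<'E'
from h import *
import pickle
plan((680,-115,250),95.5)
i=cams.camera_info("wrist");im=cams.read_camera("wrist");cv2.imwrite("pics/w2.png",im);pickle.dump(i,open("w2.pkl","wb"))
E
```

```text
pos [ 681.  -114.   255.1] jaw 95.64 down [ 0.002 -0.    -1.   ] F [-1.4 -0.4  1.1] open 1.002 t 2.65 j6 -1.93
now-axes [ 0.0102 -0.0018 -0.0022]
turn units 0.0008 rows>= 0.0 after-turn axes [ 0.0102 -0.0018 -0.0022]
```

View pics/w2.png

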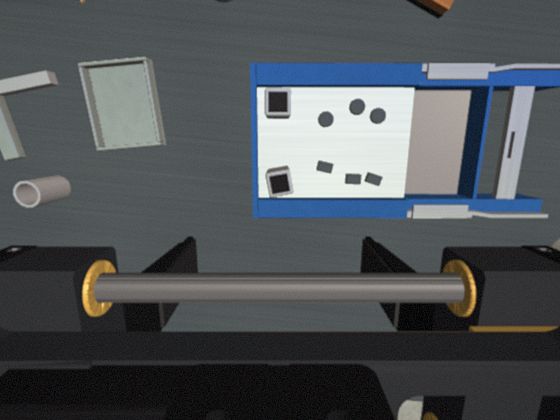

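This closer view shows the coupon tops at (278,102) and (279,181), the plate edge at column 410, the cross bar at (515,140) and the bin at (123,105).

```bash
cat > show.py <<'E'
from meas import *
def load(k):
    i=pickle.load(open(f"{k}.pkl","rb"));im=cv2.imread(f"pics/{k}.png");return i,im,cv2.cvtColor(im,cv2.COLOR_BGR2HSV)
def show(n,i,H,lo,hi,z,mn,r,mx=1e9,pr=True):
    m=cv2.inRange(H,lo,hi);k=np.zeros_like(m);k[r[1]:r[3],r[0]:r[2]]=255;m&=k
    o=blobs(m,i,z,mn,mx)
    if pr:
        print(n)
        for b in o:print("  ",b)
    return o
E
python3 - <<'E'
from show import *
i,im,H=load("w2")
print(H[102,262:296:2,2].tolist(),H[181,262:300:2,2].tolist())
show("holes",i,H,(0,0,0),(180,255,50),90,40,(258,84,300,200),900)
show("plate",i,H,(0,0,200),(180,40,255),40,800,(240,70,420,210))
show("bin",i,H,(60,8,120),(100,60,255),20,500,(70,50,175,160))
show("bar",i,H,(0,0,130),(180,40,255),44,100,(494,70,535,210))
show("blue",i,H,(100,120,60),(125,255,255),56,300,(230,40,420,230))
for r,c0,c1 in((75,240,420),(210,240,420)):print(H[r,c0:c1:6,2].tolist())
for u,v in((251,64),(254,217),(412,88),(405,197)):print(u,v,ray(i,u,v,56 if u<300 else 40).round(1))
E
```

```text
[239, 187, 177, 118, 39, 45, 38, 49, 40, 48, 39, 44, 51, 175, 196, 235, 237] [238, 240, 190, 168, 83, 39, 35, 44, 37, 39, 32, 40, 34, 124, 190, 234, 240, 242, 240]
holes
   ([279.0, 183.0], 'ctr', [659.9, -116.2], 'size', [16.3, 16.6], 'longdeg', -74.6, 'cen', [659.8, -116.1])
   ([277.0, 102.0], 'ctr', [580.4, -125.6], 'size', [15.6, 16.6], 'longdeg', -84.4, 'cen', [580.4, -125.6])
plate
   ([322.0, 143.0], 'ctr', [615.4, -57.7], 'size', [122.0, 175.2], 'longdeg', -84.4, 'cen', [611.6, -51.0])
bin
   ([123.0, 90.0], 'ctr', [594.7, -311.6], 'size', [79.1, 99.3], 'longdeg', 10.5, 'cen', [594.7, -306.8])
bar
   ([515.0, 142.0], 'ctr', [595.2, 148.4], 'size', [22.2, 125.2], 'longdeg', 5.5, 'cen', [592.0, 148.1])
blue
   ([317.0, 140.0], 'ctr', [614.5, -54.8], 'size', [167.2, 193.4], 'longdeg', -84.4, 'cen', [604.1, -67.3])
[90, 88, 167, 164, 165, 161, 160, 160, 164, 162, 164, 161, 163, 163, 159, 159, 160, 157, 156, 159, 159, 159, 162, 160, 163, 159, 162, 158, 156, 161]
[88, 87, 110, 144, 161, 157, 160, 159, 158, 153, 155, 160, 160, 153, 157, 155, 155, 153, 152, 153, 154, 156, 153, 152, 158, 153, 157, 158, 122, 172]
251 64 [ 542.6 -157.3   56. ]
254 217 [ 707.  -141.1   56. ]
412 88 [546.3  21.2  40. ]
405 197 [668.5  37.3  40. ]
```

Request:
{"api": "carry_out", "payload": {"grip": [-1,-1,-1,-1,-1], "linear": [[0.06,0,0],[0.06,0,0],[0.06,0.005,-0.038],[0.06,0,0],[0.06,0,0]], "turn": [-0.027,-0.027,0,0,0]}}

```text
t: 3.2
eef_pos: [662.2, -117.0, 104.6]
tcp_rot: [-0.499, 1.568, -0.231]
ft_force: [1.3, -0.9, -0.1]
opening: 1.0
```

Request:
{"api": "carry_out", "payload": {"grip": [-1,-1], "linear": [[0.04,0,0],[0,0,0]], "turn": [0,0]}}

```text
t: 3.4
eef_pos: [661.2, -116.7, 82.5]
tcp_rot: [2.549, 1.568, 2.817]
ft_force: [-0.4, -0.3, 0.6]
opening: 0.998
```

```bash
python3 - <<'E'
from h import *
plan((662,-116.5,74),105.4)
E
```

```text
pos [ 661.2 -116.7   82.5] jaw 105.38 down [-0.002  0.001 -1.   ] F [-0.4 -0.3  0.6] open 0.998 t 3.4 j6 -2.11
now-axes [ 0.017  -0.      0.0016]
turn units -0.0001 rows>= 0.0 after-turn axes [ 0.017  -0.      0.0016]
```

Request:
{"api": "carry_out", "payload": {"grip": [-1,0.6,0.6,0.6,0.6], "linear": [[0.016,0,0],[0,0,0],[0,0,0],[0,0,0],[0,0,0]], "turn": [0,0,0,0,0]}}

```text
t: 3.9
eef_pos: [662.4, -118.0, 76.3]
tcp_rot: [-0.433, 1.57, -0.165]
ft_force: [-0.2, 0.3, 0.7]
opening: 0.722
```

Request:
{"api": "carry_out", "payload": {"grip": [1,1,1,1,1], "linear": [[0,0,0],[0,0,0],[0,0,0],[0,0,0],[0,0,0]], "turn": [0,0,0,0,0]}}

```text
t: 4.4
eef_pos: [662.1, -117.9, 75.6]
tcp_rot: [1.581, 1.571, 1.849]
ft_force: [-0.1, 0.3, 0.7]
opening: 0.299
```

Request:
{"api": "carry_out", "payload": {"grip": [1,1,1,1,1], "linear": [[-0.04,0,0],[-0.04,0,0],[-0.04,0,0],[0,0,0],[0,0,0]], "turn": [0,0,0,0.027,0]}}

```text
t: 4.9
eef_pos: [662.2, -117.9, 136.1]
tcp_rot: [-0.31, 1.57, -0.128]
ft_force: [0.2, 0.0, -0.8]
opening: 0.273
```

```bash
python3 - <<'E'
from h import *
c,s=np.cos(np.radians(10.5)),np.sin(np.radians(10.5))
for k in(18,-18):print(594.8+k*c,-311.8+k*s)
plan((594.8+18*c,-311.8+18*s,130),100.5)
E
```

```text
612.4985883361511 -308.51976054114135
577.1014116638488 -315.08023945885867
pos [ 662.2 -117.9  136.1] jaw 100.42 down [ 0.001 -0.    -1.   ] F [ 0.2  0.  -0.8] open 0.273 t 4.9 j6 -2.03
now-axes [ 0.0121 -0.357  -0.1667]
turn units -0.0005 rows>= 0.0 after-turn axes [ 0.0121 -0.3568 -0.1672]
```

Request:
{"api": "carry_out", "payload": {"grip": [1,1,1,1,1], "linear": [[0,-0.0714,-0.0334],[0,-0.0714,-0.0334],[0,-0.0714,-0.0334],[0,-0.0714,-0.0334],[0,-0.0714,-0.0334]], "turn": [0,0,0,0,0]}}

```text
t: 5.4
eef_pos: [611.8, -309.9, 134.9]
tcp_rot: [2.307, 1.57, 2.493]
ft_force: [-0.5, -0.7, -0.8]
opening: 0.273
```

Request:
{"api": "carry_out", "payload": {"grip": [1,1,1,1,1], "linear": [[0,0,0],[0.06,0,0],[0.06,0,0],[0.04,0,0],[0,0,0]], "turn": [0,0,0,0,0]}}

```text
t: 5.9
eef_pos: [611.3, -307.1, 52.2]
tcp_rot: [2.362, 1.565, 2.547]
ft_force: [0.4, 0.9, -1.5]
opening: 0.27
```

```bash
python3 - <<'E'
from h import *
plan((612.5,-308.5,41),100.5)
im=cams.read_camera("side");cv2.imwrite("pics/s1.png",cv2.resize(im[220:320,330:480],(750,500),interpolation=cv2.INTER_CUBIC))
E
```

```text
pos [ 611.3 -307.1   52.2] jaw 100.6 down [-0.005  0.003 -1.   ] F [ 0.4  0.9 -1.5] open 0.27 t 5.9 j6 -2.32
now-axes [ 0.0223 -0.0032  0.002 ]
turn units 0.0006 rows>= 0.0 after-turn axes [ 0.0223 -0.0032  0.002 ]
```

View pics/s1.png

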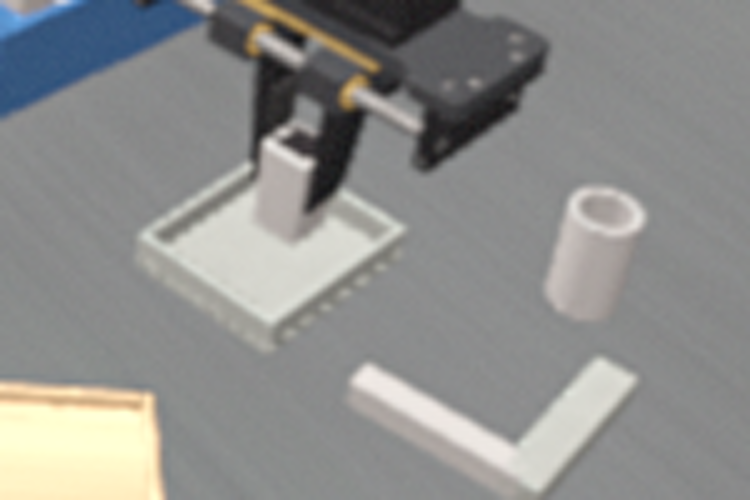

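The coupon hangs upright inside the bin (about 285,190 in the crop). I'll lower it, release partway and lift.

Request:
{"api": "carry_out", "payload": {"grip": [1,1,1], "linear": [[0.01,0,0],[0.008,0,0],[0.005,0,0]], "turn": [0,0,0]}}

```text
t: 6.25
eef_pos: [612.8, -308.6, 44.6]
tcp_rot: [-0.626, 1.57, -0.443]
ft_force: [-0.0, 0.3, -0.8]
opening: 0.271
```

Request:
{"api": "carry_out", "payload": {"grip": [0,0,0,0,0], "linear": [[0,0,0],[0,0,0],[0,0,0],[0,0,0],[0,0,0]], "turn": [0,0,0,0,0]}}

```text
t: 6.75
eef_pos: [612.6, -308.6, 44.2]
tcp_rot: [-0.195, 1.571, -0.012]
ft_force: [-0.5, -0.4, 0.1]
opening: 0.498
```

Request:
{"api": "carry_out", "payload": {"grip": [-1,-1,-1,-1,-1], "linear": [[-0.03,0,0],[-0.06,0,0],[-0.06,0,0],[-0.05,0,0],[0,0,0]], "turn": [0,0,0,0,0]}}

```text
t: 7.25
eef_pos: [613.9, -309.4, 149.2]
tcp_rot: [-0.736, 1.564, -0.553]
ft_force: [0.1, 0.4, -0.1]
opening: 0.863
```

```bash
python3 - <<'E'
from h import *
plan((578.8,-125,130),95.6)
E
```

```text
pos [ 613.9 -309.4  149.2] jaw 100.5 down [ 0.006 -0.004 -1.   ] F [ 0.1  0.4 -0.1] open 0.863 t 7.25 j6 -2.32
now-axes [ 0.0366  0.3755 -0.0019]
turn units 0.0272 rows>= 0.6 after-turn axes [ 0.0366  0.374  -0.034 ]
```

Request:
{"api": "carry_out", "payload": {"grip": [-1,-1,-1,-1,-1], "linear": [[0,0,0],[0.006,0.0935,-0.0085],[0.006,0.0935,-0.0085],[0.006,0.0935,-0.0085],[0.006,0.0935,-0.0085]], "turn": [0.027,0,0,0,0]}}

```text
t: 7.75
eef_pos: [576.5, -122.6, 132.1]
tcp_rot: [1.911, 1.571, 2.009]
ft_force: [0.5, 0.1, -0.0]
opening: 0.998
```

Request:
{"api": "carry_out", "payload": {"grip": [-1,-1,-1,-1,-1], "linear": [[0,0,0],[0.06,0,0],[0.04,0,0],[0,0,0],[0,0,0]], "turn": [0,0,0,0,0]}}

```text
t: 8.25
eef_pos: [577.5, -124.6, 82.5]
tcp_rot: [2.485, 1.571, 2.583]
ft_force: [-0.8, -0.6, 0.0]
opening: 1.0
```

```bash
python3 - <<'E'
from h import *
plan((578.8,-125,74),95.6)
E
```

```text
pos [ 577.5 -124.6   82.5] jaw 95.61 down [-0.  0. -1.] F [-0.8 -0.6  0. ] open 1.0 t 8.25 j6 -1.99
now-axes [ 0.0169 -0.001   0.0026]
turn units 0.0001 rows>= 0.0 after-turn axes [ 0.0169 -0.001   0.0026]
```

Request:
{"api": "carry_out", "payload": {"grip": [-1,1,1,1,1], "linear": [[0.016,0,0.0026],[0,0,0],[0,0,0],[0,0,0],[0,0,0]], "turn": [0,0,0,0,0]}}

```text
t: 8.75
eef_pos: [578.7, -124.1, 74.4]
tcp_rot: [-0.227, 1.57, -0.129]
ft_force: [-0.0, -0.0, -0.9]
opening: 0.724
```

Request:
{"api": "carry_out", "payload": {"grip": [1,1,1,1,1], "linear": [[0,0,0],[0,0,0],[0,0,0],[0,0,0],[0,0,0]], "turn": [0,0,0,0,0]}}

```text
t: 9.25
eef_pos: [578.6, -124.1, 74.1]
tcp_rot: [0.518, 1.571, 0.616]
ft_force: [-0.1, -1.6, 0.5]
opening: 0.298
```

Request:
{"api": "carry_out", "payload": {"grip": [1,1,1], "linear": [[0,0,0],[0,0,0],[0,0,0]], "turn": [0,0,0]}}

```text
t: 9.55
eef_pos: [578.6, -124.1, 74.1]
tcp_rot: [0.232, 1.571, 0.33]
ft_force: [0.4, -1.0, 0.1]
opening: 0.269
```

Request:
{"api": "carry_out", "payload": {"grip": [1,1,1,1,1], "linear": [[-0.04,0,0],[-0.05,0,0],[-0.05,0,0],[0,0,0],[0,0,0]], "turn": [0,0,0,-0.027,0]}}

```text
t: 10.05
eef_pos: [578.6, -124.0, 144.7]
tcp_rot: [-0.372, 1.57, -0.188]
ft_force: [-0.6, -0.5, -1.6]
opening: 0.274
```

```bash
python3 - <<'E'
from h import *
plan((577.1,-315.1,130),100.5)
E
```

```text
pos [ 578.6 -124.   144.7] jaw 100.57 down [ 0.001 -0.    -1.   ] F [-0.6 -0.5 -1.6] open 0.274 t 10.05 j6 -2.08
now-axes [ 0.0294 -0.3751 -0.0731]
turn units 0.0004 rows>= 0.0 after-turn axes [ 0.0294 -0.3752 -0.0727]
```

Request:
{"api": "carry_out", "payload": {"grip": [1,1,1,1,1], "linear": [[0,-0.075,-0.0146],[0,-0.075,-0.0146],[0,-0.075,-0.0146],[0,-0.075,-0.0146],[0,-0.075,-0.0146]], "turn": [0,0,0,0,0]}}

```text
t: 10.55
eef_pos: [576.3, -316.4, 143.2]
tcp_rot: [2.268, 1.569, 2.449]
ft_force: [0.9, 0.5, -0.5]
opening: 0.273
```

Request:
{"api": "carry_out", "payload": {"grip": [1,1,1,1,1], "linear": [[0,0,0],[0.06,0,0],[0.06,0,0],[0.06,0,0],[0,0,0]], "turn": [0,0,0,0,0]}}

```text
t: 11.05
eef_pos: [574.9, -313.2, 49.9]
tcp_rot: [2.338, 1.563, 2.52]
ft_force: [-1.0, -0.7, -0.7]
opening: 0.274
```

Request:
{"api": "carry_out", "payload": {"grip": [1,1,1], "linear": [[0.01,0,0],[0.01,0,0],[0.006,0,0]], "turn": [0,0,0]}}

```text
t: 11.35
eef_pos: [577.2, -315.1, 41.9]
tcp_rot: [-0.699, 1.569, -0.517]
ft_force: [0.2, -0.3, 0.4]
opening: 0.27
```

Request:
{"api": "carry_out", "payload": {"grip": [1,1], "linear": [[0,0,0],[0,0,0]], "turn": [0,0]}}

```text
t: 11.55
eef_pos: [577.0, -315.2, 41.7]
tcp_rot: [-0.676, 1.57, -0.493]
ft_force: [-0.4, 0.3, -0.5]
opening: 0.273
```

Request:
{"api": "carry_out", "payload": {"grip": [1,0,0,0,0], "linear": [[0.006,0,0],[0,0,0],[0,0,0],[0,0,0],[0,0,0]], "turn": [0,0,0,0,0]}}

```text
t: 12.05
eef_pos: [576.9, -315.1, 38.2]
tcp_rot: [-0.158, 1.571, 0.025]
ft_force: [-0.1, 0.4, -0.3]
opening: 0.491
```

Request:
{"api": "carry_out", "payload": {"grip": [-0.2,-0.3,-0.5,-1,-1], "linear": [[-0.03,0,0],[-0.06,0,0],[-0.06,0,0],[-0.06,0,0],[0,0,0]], "turn": [0,0,0,0,0]}}

```text
t: 12.55
eef_pos: [578.3, -316.0, 148.5]
tcp_rot: [-0.773, 1.563, -0.589]
ft_force: [-0.3, 0.4, 0.1]
opening: 0.847
```

Request:
{"api": "carry_out", "payload": {"grip": [-1,-1,-1,-1,-1], "linear": [[-0.037,0.081,-0.005],[-0.037,0.081,-0.005],[-0.037,0.081,-0.005],[-0.037,0.081,-0.005],[-0.037,0.081,-0.005]], "turn": [0,0,0,0,0]}}

```text
t: 13.05
eef_pos: [526.8, -116.7, 236.6]
tcp_rot: [0.795, 1.571, 0.978]
ft_force: [-0.5, 0.3, -0.1]
opening: 0.997
```

Request:
{"api": "carry_out", "payload": {"grip": [-1,-1,-1,-1,-1], "linear": [[-0.037,0.081,-0.005],[-0.037,0.081,-0.005],[-0.037,0.081,-0.005],[0,0,0],[0,0,0]], "turn": [0,0,0,0,0]}}

```text
t: 13.55
eef_pos: [498.0, 0.4, 291.7]
tcp_rot: [-0.373, 1.57, -0.188]
ft_force: [0.6, -1.4, -0.0]
opening: 0.999
```

```bash
cat > snap.py <<'E'
from show import *
import sys
plan((0,0,0))
k=sys.argv[1];i=cams.camera_info("wrist");im=cams.read_camera("wrist");cv2.imwrite(f"pics/{k}.png",im);pickle.dump(i,open(f"{k}.pkl","wb"))
E
python3 snap.py w3; python3 - <<'E'
from show import *
i,im,H=load("w3")
show("orange",i,H,(5,120,20),(20,255,255),24,200,(60,0,559,236))
show("orange0",i,H,(5,120,20),(20,255,255),0,200,(60,0,559,236))
show("bright74",i,H,(5,100,160),(20,255,255),74,50,(60,0,559,236))
print("cam",(-i["view"][:3,:3].T@i["view"][:3,3]).round())
S=cams.read_camera("scene");cv2.imwrite("pics/sc2.png",S)
E
```

```text
pos [4.980e+02 4.000e-01 2.917e+02] jaw 100.6 down [ 0.001 -0.    -1.   ] F [ 0.6 -1.4 -0. ] open 0.999 t 13.55 j6 -1.89
now-axes [ 0.5821  0.1826 -0.9798]
orange
   ([305.0, 140.0], 'ctr', [429.1, 22.9], 'size', [37.9, 74.7], 'longdeg', 69.7, 'cen', [428.6, 22.3])
orange0
   ([305.0, 140.0], 'ctr', [429.0, 24.9], 'size', [40.1, 78.9], 'longdeg', 69.7, 'cen', [428.4, 24.3])
bright74
   ([302.0, 141.0], 'ctr', [429.3, 18.9], 'size', [32.8, 65.0], 'longdeg', 69.7, 'cen', [428.2, 19.8])
   ([64.0, 67.0], 'ctr', [401.8, -257.7], 'size', [12.0, 24.8], 'longdeg', 1.1, 'cen', [400.2, -259.3])
cam [432. -12. 448.]
```

View pics/w3.png

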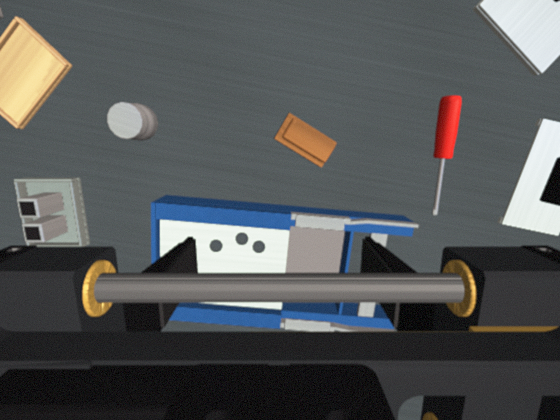

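Request:
{"api": "carry_out", "payload": {"grip": [-1,-1,-1,-1,-1], "linear": [[0.018,0,0],[0.018,0,0],[0.018,0,0],[0.018,0,0],[0.018,0,0]], "turn": [0.0448,0.0448,0.0448,0.0448,0.0448]}}

```text
t: 14.15
eef_pos: [498.2, -1.4, 244.9]
tcp_rot: [-2.738, 1.569, 3.017]
ft_force: [0.3, -0.5, 0.6]
opening: 1.001
```

Request:
{"api": "carry_out", "payload": {"grip": [-1,-1,-1,-1,-1], "linear": [[0.018,0,0],[0.018,0,0],[0.018,0,0],[0.018,0,0],[0.018,0,0]], "turn": [0.0448,0.0448,0.0448,0.0448,0.0448]}}

```text
t: 14.65
eef_pos: [498.1, -1.4, 199.9]
tcp_rot: [-2.026, 1.569, 3.026]
ft_force: [0.6, 0.4, 0.7]
opening: 1.0
```

Request:
{"api": "carry_out", "payload": {"grip": [-1,-1,-1,-1,-1], "linear": [[0.018,0,0],[0.018,0,0],[0.018,0,0],[0.018,0,0],[0.018,0,0]], "turn": [0.0448,0.0448,0.0448,0.0448,0.0448]}}

```text
t: 15.15
eef_pos: [498.1, -1.4, 154.9]
tcp_rot: [-1.328, 1.569, 3.02]
ft_force: [-0.1, 0.3, -0.9]
opening: 1.001
```

Request:
{"api": "carry_out", "payload": {"grip": [-1,-1], "linear": [[0,0,0],[0,0,0]], "turn": [0,0]}}

```text
t: 15.35
eef_pos: [498.2, -0.9, 155.7]
tcp_rot: [-1.372, 1.57, 2.987]
ft_force: [0.1, -0.5, 0.3]
opening: 1.0
```

```bash
python3 - <<'E'
from h import *
plan((429.1,22.9,46),-20.3)
E
```

```text
pos [498.2  -0.9 155.7] jaw -20.3 down [-0.001  0.    -1.   ] F [ 0.1 -0.5  0.3] open 1.0 t 15.35 j6 0.22
now-axes [ 0.2196 -0.1458  0.0032]
turn units 0.0 rows>= 0.0 after-turn axes [ 0.2196 -0.1458  0.0032]
```

Request:
{"api": "carry_out", "payload": {"grip": [-1,-1,-1,-1,-1], "linear": [[0,-0.073,0.002],[0,-0.073,0.001],[0,0,0],[0.06,0,0],[0.06,0,0]], "turn": [0,0,0,0,0]}}

```text
t: 15.85
eef_pos: [430.5, 23.6, 96.5]
tcp_rot: [1.842, 1.567, -0.083]
ft_force: [1.0, -0.5, 0.4]
opening: 0.998
```

Request:
{"api": "carry_out", "payload": {"grip": [-1,-1,-1,-1,-1], "linear": [[0.06,0,0],[0.03,0,0],[0.01,0,0],[0,0,0],[0,0,0]], "turn": [0,0,0,0,0]}}

```text
t: 16.35
eef_pos: [429.9, 23.8, 46.8]
tcp_rot: [1.901, 1.57, -0.027]
ft_force: [0.3, -0.3, 1.1]
opening: 1.0
```

Request:
{"api": "carry_out", "payload": {"grip": [1,1,1,1,1], "linear": [[0,0,0],[0,0,0],[0,0,0],[0,0,0],[0,0,0]], "turn": [0,0,0,0,0]}}

```text
t: 16.85
eef_pos: [429.3, 24.0, 46.2]
tcp_rot: [2.115, 1.571, 0.188]
ft_force: [-0.4, -0.3, 0.3]
opening: 0.635
```

Request:
{"api": "carry_out", "payload": {"grip": [1,1,1,1,1], "linear": [[0,0,0],[0,0,0],[0,0,0],[0,0,0],[0,0,0]], "turn": [0,0,0,0,0]}}

```text
t: 17.35
eef_pos: [429.3, 24.0, 46.1]
tcp_rot: [2.346, 1.571, 0.418]
ft_force: [-0.1, -0.5, -2.2]
opening: 0.275
```

Request:
{"api": "carry_out", "payload": {"grip": [1,1,1], "linear": [[0,0,0],[0,0,0],[0,0,0]], "turn": [0,0,0]}}

```text
t: 17.65
eef_pos: [429.2, 24.0, 46.1]
tcp_rot: [-2.348, 1.571, 2.007]
ft_force: [0.2, -0.5, -2.1]
opening: 0.273
```

```bash
python3 - <<'E'
from h import *
plan((429.1,22.9,46),-20.3)
E
```

```text
pos [429.2  24.   46.1] jaw -20.47 down [-0.  0. -1.] F [ 0.2 -0.5 -2.1] open 0.273 t 17.65 j6 0.26
now-axes [0.0002 0.0005 0.0021]
turn units -0.0009 rows>= 0.0 after-turn axes [0.0002 0.0005 0.0021]
```

Request:
{"api": "carry_out", "payload": {"grip": [1,1,1,1,1], "linear": [[-0.03,0,0],[-0.05,0,0],[-0.05,0,0],[-0.05,0,0],[-0.03,0,0]], "turn": [0,0,0,0,0]}}

```text
t: 18.15
eef_pos: [429.2, 24.0, 152.6]
tcp_rot: [1.974, 1.57, 0.046]
ft_force: [0.7, -0.0, -3.4]
opening: 0.268
```

Request:
{"api": "carry_out", "payload": {"grip": [1,1,1,1,1], "linear": [[0,0,0],[0,0,0],[0,0,0],[0,0,0],[0,0,0]], "turn": [0.044,0.044,0.044,0.044,0.044]}}

```text
t: 18.65
eef_pos: [428.8, 24.1, 150.9]
tcp_rot: [-0.734, 1.57, 2.925]
ft_force: [-0.7, 0.2, -3.3]
opening: 0.274
```

Request:
{"api": "carry_out", "payload": {"grip": [1,1,1,1,1], "linear": [[0,0,0],[0,0,0],[0,0,0],[0,0,0],[0,0,0]], "turn": [0.044,0.044,0.047,0,0]}}

```text
t: 19.15
eef_pos: [429.0, 24.0, 151.0]
tcp_rot: [-0.363, 1.57, 2.881]
ft_force: [0.0, -0.0, -4.4]
opening: 0.271
```

```bash
python3 - <<'E'
from h import *
plan((601.5,-119.6,150),-84.4)
E
```

```text
pos [429.  24. 151.] jaw -84.12 down [-0.001  0.    -1.   ] F [ 0.  -0.  -4.4] open 0.271 t 19.15 j6 1.37
now-axes [ 0.0018  0.3211 -0.3137]
turn units 0.0016 rows>= 0.0 after-turn axes [ 0.0018  0.3195 -0.3153]
```

Request:
{"api": "carry_out", "payload": {"grip": [1,1,1,1,1], "linear": [[0,0.064,-0.063],[0,0.064,-0.063],[0,0.064,-0.063],[0,0.064,-0.063],[0,0.064,-0.063]], "turn": [0.0016,0,0,0,0]}}

```text
t: 19.65
eef_pos: [602.1, -121.8, 150.8]
tcp_rot: [-0.568, 1.57, 2.671]
ft_force: [0.9, 0.4, -3.4]
opening: 0.272
```

Request:
{"api": "carry_out", "payload": {"grip": [1,1,1,1,1], "linear": [[0,0,0],[0.03,0,0],[0.03,0,0],[0,0,0],[0,0,0]], "turn": [0,0,0,0,0]}}

```text
t: 20.15
eef_pos: [600.9, -120.2, 121.2]
tcp_rot: [-0.545, 1.57, 2.692]
ft_force: [0.2, 0.1, -3.0]
opening: 0.274
```

```bash
cat >> h.py <<'E'
def st(p):
    "world -> station x,y"
    a=np.radians(95.6);d=np.array(p[:2])-(607,29.6);return np.array([d@(np.cos(a),np.sin(a)),d@(-np.sin(a),np.cos(a))]).round(1)
E
python3 - <<'E'
from h import *
plan((601.5,-119.6,86.3),-84.4);print(st(pose()[1]))
im=cams.read_camera("side");cv2.imwrite("pics/s2.png",cv2.resize(im[150:270,230:410],(750,500),interpolation=cv2.INTER_CUBIC))
E
```

```text
pos [ 600.9 -120.2  121.2] jaw -84.54 down [-0.001  0.    -1.   ] F [ 0.2  0.1 -3. ] open 0.274 t 20.15 j6 1.17
now-axes [ 0.0697 -0.0011 -0.0013]
turn units -0.0008 rows>= 0.0 after-turn axes [ 0.0697 -0.0011 -0.0013]
[-148.5   20.7]
```

View pics/s2.png

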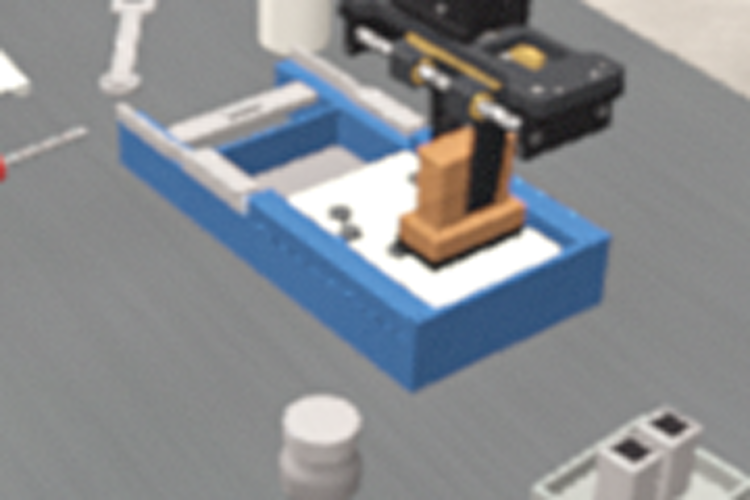

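Request:
{"api": "carry_out", "payload": {"grip": [1,1,1,1,1], "linear": [[0.03,0,-0.001],[0.02,0,0],[0.01,0,0],[0.007,0,0],[0,0,0]], "turn": [0,0,0,0,0]}}

```text
t: 20.7
eef_pos: [601.6, -120.4, 87.5]
tcp_rot: [-0.653, 1.57, 2.582]
ft_force: [-0.2, 0.7, -2.6]
opening: 0.273
```

Request:
{"api": "carry_out", "payload": {"grip": [1,1], "linear": [[0,0,0],[0,0,0]], "turn": [0,0]}}

```text
t: 20.9
eef_pos: [601.8, -120.5, 88.1]
tcp_rot: [2.884, 1.57, -0.164]
ft_force: [0.5, 0.4, -2.9]
opening: 0.274
```

```bash
python3 - <<'E'
from h import *
plan((601.5,-119.6,86.3),-84.4);print(st(pose()[1]))
E
```

```text
pos [ 601.8 -120.5   88.1] jaw -84.65 down [ 0.001 -0.    -1.   ] F [ 0.5  0.4 -2.9] open 0.274 t 20.9 j6 1.17
now-axes [ 0.0035 -0.0018  0.0005]
turn units -0.0014 rows>= 0.0 after-turn axes [ 0.0035 -0.0018  0.0004]
[-148.9   19.8]
```

Request:
{"api": "carry_out", "payload": {"grip": [1,1,1,1,1], "linear": [[0.003,0,0],[0,0,0],[0,-0.01,0],[0,-0.02,0],[0,-0.02,0]], "turn": [-0.0014,0,0,0,0]}}

```text
t: 21.4
eef_pos: [599.0, -94.6, 86.1]
tcp_rot: [-1.353, 1.571, 1.886]
ft_force: [0.2, 0.7, -3.8]
opening: 0.275
```

Request:
{"api": "carry_out", "payload": {"grip": [1,1,1,1,1], "linear": [[0,-0.02,0],[0,-0.02,0],[0,-0.02,0],[0,-0.02,0],[0,-0.02,0]], "turn": [0,0,0,0,0]}}

```text
t: 21.9
eef_pos: [594.2, -44.9, 86.1]
tcp_rot: [-2.39, 1.571, 0.85]
ft_force: [0.2, -0.9, -3.1]
opening: 0.27
```

Request:
{"api": "carry_out", "payload": {"grip": [1,1,1,1,1], "linear": [[0,-0.02,0],[0,-0.02,0],[0,-0.02,0],[0,-0.02,0],[0,-0.02,0]], "turn": [0,0,0,0,0]}}

```text
t: 22.4
eef_pos: [589.3, 4.8, 86.1]
tcp_rot: [-2.429, 1.571, 0.81]
ft_force: [-0.8, -0.5, -2.3]
opening: 0.274
```

```bash
python3 - <<'E'
from h import *
plan((0,0,86.3),-84.4);print(st(pose()[1]))
E
```

```text
pos [589.3   4.8  86.1] jaw -84.41 down [ 0.  0. -1.] F [-0.8 -0.5 -2.3] open 0.274 t 22.4 j6 1.37
now-axes [-4.000e-04 -1.053e-01  1.174e+00]
turn units -0.0 rows>= 0.0 after-turn axes [-4.000e-04 -1.054e-01  1.174e+00]
[-23.  20.]
```

Request:
{"api": "carry_out", "payload": {"grip": [1,1,1,1,1], "linear": [[0,-0.02,0],[0,-0.018,0],[0,0,0],[0,0,0],[-0.03,0,0]], "turn": [0,0,0,0,0]}}

```text
t: 22.9
eef_pos: [586.8, 22.6, 99.8]
tcp_rot: [-0.174, 1.568, 3.065]
ft_force: [-0.5, -0.5, -3.1]
opening: 0.273
```

Request:
{"api": "carry_out", "payload": {"grip": [1,1,1,1,1], "linear": [[-0.03,0,0],[0,0.06,-0.016],[0,0.06,-0.016],[0,0.06,-0.016],[0,0.06,-0.016]], "turn": [0,0,0,0,0]}}

```text
t: 23.4
eef_pos: [631.4, -95.1, 116.2]
tcp_rot: [2.918, 1.571, -0.126]
ft_force: [1.5, 0.3, -2.7]
opening: 0.274
```

Request:
{"api": "carry_out", "payload": {"grip": [1,1,1,1], "linear": [[0,0.048,-0.016],[0,0,0],[0,0,0],[0,0,0]], "turn": [0,0,0,0]}}

```text
t: 23.8
eef_pos: [641.0, -116.1, 116.0]
tcp_rot: [-0.649, 1.57, 2.59]
ft_force: [0.2, 0.5, -3.8]
opening: 0.271
```

```bash
python3 - <<'E'
from h import *
plan((641.3,-115.7,86.3),-84.4);print(st(pose()[1]))
from show import *
D=cams.camera_info("side");im=cams.read_camera("side");cv2.imwrite("pics/s3.png",cv2.resize(im[150:270,230:410],(750,500),interpolation=cv2.INTER_CUBIC))
S=cams.camera_info("scene");im=cams.read_camera("scene");cv2.imwrite("pics/sc3.png",im)
H=cv2.cvtColor(im,cv2.COLOR_BGR2HSV)
for b in show("dark on plate",S,H,(0,0,0),(180,255,140),43,3,(285,205,385,280),80,False):print(b[0],b[5],st(b[5]) if 0 else st(b[7]))
E
```

```text
pos [ 641.  -116.1  116. ] jaw -84.4 down [-0.001  0.    -1.   ] F [ 0.2  0.5 -3.8] open 0.271 t 23.8 j6 1.19
now-axes [ 0.0594 -0.0007 -0.0007]
turn units -0.0 rows>= 0.0 after-turn axes [ 0.0594 -0.0007 -0.0007]
[-148.3  -19.6]Traceback (most recent call last):
  File "<stdin>", line 7, in <module>
  File "h.py", line 27, in st
    a=np.radians(95.6);d=np.array(p[:2])-(607,29.6);return np.array([d@(np.cos(a),np.sin(a)),d@(-np.sin(a),np.cos(a))]).round(1)
                         ~~~~~~~~~~~~~~~^~~~~~~~~~~
numpy._core._exceptions._UFuncNoLoopError: ufunc 'subtract' did not contain a loop with signature matching types (dtype('<U2'), dtype('float64')) -> None
```

View pics/s3.png

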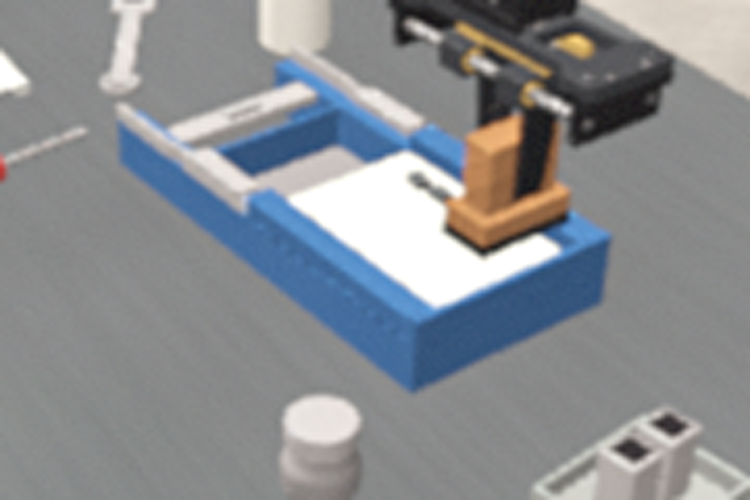

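The first pass cleared the discs and the blocks remain at (415,180) to (440,190) in the crop. I'll run the second pass.

Request:
{"api": "carry_out", "payload": {"grip": [1,1,1,1,1], "linear": [[0.03,0,0],[0.02,0,0],[0.008,0,0],[0,0,0],[0,0,0]], "turn": [0,0,0,0,0]}}

```text
t: 24.4
eef_pos: [641.3, -116.4, 86.6]
tcp_rot: [-0.53, 1.57, 2.709]
ft_force: [-0.8, 0.3, -3.4]
opening: 0.272
```

```bash
python3 - <<'E'
from h import *
plan((641.3,-115.7,86.3),-84.4);print(st(pose()[1]))
E
```

```text
pos [ 641.3 -116.4   86.6] jaw -84.4 down [-0.001  0.    -1.   ] F [-0.8  0.3 -3.4] open 0.272 t 24.4 j6 1.19
now-axes [ 0.0006 -0.0014 -0.0001]
turn units 0.0 rows>= 0.0 after-turn axes [ 0.0006 -0.0014 -0.0001]
[-148.6  -19.9]
```

Request:
{"api": "carry_out", "payload": {"grip": [1,1,1,1,1], "linear": [[0.001,-0.01,0],[0,-0.02,0],[0,-0.02,0],[0,-0.02,0],[0,-0.02,0]], "turn": [0,0,0,0,0]}}

```text
t: 24.9
eef_pos: [636.9, -70.5, 86.7]
tcp_rot: [-2.32, 1.571, 0.92]
ft_force: [0.1, -1.2, -2.8]
opening: 0.272
```

Request:
{"api": "carry_out", "payload": {"grip": [1,1,1,1,1], "linear": [[0,-0.02,0],[0,-0.02,0],[0,-0.02,0],[0,-0.02,0],[0,-0.02,0]], "turn": [0,0,0,0,0]}}

```text
t: 25.4
eef_pos: [632.1, -21.2, 86.7]
tcp_rot: [-2.797, 1.571, 0.442]
ft_force: [-0.0, -0.4, -3.4]
opening: 0.273
```

Request:
{"api": "carry_out", "payload": {"grip": [1,1,1,1,1], "linear": [[0,-0.02,0],[0,-0.02,0],[0,-0.02,0],[0,-0.02,0],[0,-0.018,0]], "turn": [0,0,0,0,0]}}

```text
t: 25.9
eef_pos: [627.3, 27.7, 86.6]
tcp_rot: [-1.271, 1.571, 1.968]
ft_force: [0.9, 0.2, -3.7]
opening: 0.271
```

Request:
{"api": "carry_out", "payload": {"grip": [1,1,1,1,1], "linear": [[0,0,0],[0,0,0],[-0.03,0,0],[-0.05,0,0],[-0.05,0,0]], "turn": [0,0,0,0,0]}}

```text
t: 26.4
eef_pos: [627.4, 26.3, 153.2]
tcp_rot: [-0.457, 1.571, 2.782]
ft_force: [-0.1, -0.3, -3.3]
opening: 0.272
```

```bash
python3 - <<'E'
from h import *
plan((415,-358,150),-124.7);print(st(pose()[1]))
im=cams.read_camera("scene");cv2.imwrite("pics/sc4.png",cv2.resize(im[170:305,240:420],(800,600),interpolation=cv2.INTER_CUBIC))
E
```

```text
pos [627.4  26.3 153.2] jaw -84.44 down [-0.  0. -1.] F [-0.1 -0.3 -3.3] open 0.272 t 26.4 j6 1.41
now-axes [0.0065 0.7238 0.4972]
turn units 0.2237 rows>= 4.7 after-turn axes [ 0.0065  0.8737 -0.0883]
[ -5.3 -20. ]
```

View pics/sc4.png

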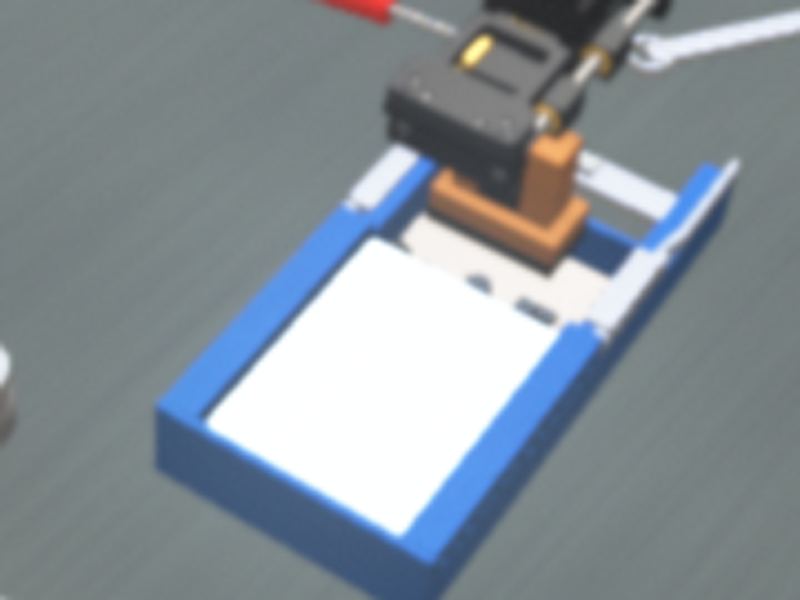

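Request:
{"api": "carry_out", "payload": {"grip": [1,1,1,1,1], "linear": [[-0.01,0.0645,0.0595],[-0.01,0.0645,0.0595],[-0.01,0.0645,0.0595],[-0.01,0.0645,0.0595],[-0.01,0.0645,0.0595]], "turn": [0,0,0,0,0]}}

```text
t: 26.95
eef_pos: [493.9, -149.7, 177.4]
tcp_rot: [2.634, 1.57, -0.41]
ft_force: [0.5, 0.1, -2.2]
opening: 0.272
```

Request:
{"api": "carry_out", "payload": {"grip": [1,1,1,1,1], "linear": [[0,0.0645,0.0595],[0,0.0645,0.0595],[0,0.0645,0.0595],[0,0.0645,0.0595],[0,0.0645,0.0595]], "turn": [0,0,0,0,0]}}

```text
t: 27.45
eef_pos: [361.3, -324.8, 177.3]
tcp_rot: [2.226, 1.57, -0.818]
ft_force: [1.9, -0.8, -4.0]
opening: 0.27
```

Request:
{"api": "carry_out", "payload": {"grip": [1,1,1,1,1], "linear": [[0,0,0],[0,0,0],[0,0,0],[0,0,0],[0,0,0]], "turn": [0.0447,0.0447,0.0447,0.0447,0.0447]}}

```text
t: 27.95
eef_pos: [362.5, -323.6, 177.1]
tcp_rot: [2.954, 1.57, -0.799]
ft_force: [-0.5, 0.4, -2.9]
opening: 0.271
```

Request:
{"api": "carry_out", "payload": {"grip": [1,1], "linear": [[0,0,0],[0,0,0]], "turn": [0,0]}}

```text
t: 28.15
eef_pos: [362.6, -323.4, 176.9]
tcp_rot: [3.0, 1.57, -0.742]
ft_force: [0.6, -0.1, -4.0]
opening: 0.273
```

```bash
python3 snap.py w4; python3 - <<'E'
from show import *
i,im,H=load("w4")
print("cam",(-i["view"][:3,:3].T@i["view"][:3,3]).round())
for z in(12,4):show(f"park{z}",i,H,(10,50,100),(28,255,255),z,500,(0,0,559,240))
E
```

```text
pos [ 362.6 -323.4  176.9] jaw -124.42 down [ 0. -0. -1.] F [ 0.6 -0.1 -4. ] open 0.273 t 28.15 j6 1.31
now-axes [ 0.3533 -0.1236  0.9641]
cam [ 416. -361.  333.]
park12
   ([428.0, 205.0], 'ctr', [266.6, -451.7], 'size', [26.9, 143.6], 'longdeg', 17.3, 'cen', [275.2, -449.8])
   ([279.0, 155.0], 'ctr', [395.5, -347.9], 'size', [79.2, 163.5], 'longdeg', -34.5, 'cen', [402.7, -352.8])
park4
   ([428.0, 205.0], 'ctr', [262.9, -454.0], 'size', [27.6, 147.2], 'longdeg', 17.3, 'cen', [271.7, -452.0])
   ([279.0, 155.0], 'ctr', [395.0, -347.6], 'size', [81.2, 167.5], 'longdeg', -34.5, 'cen', [402.3, -352.6])
```

View pics/w4.png

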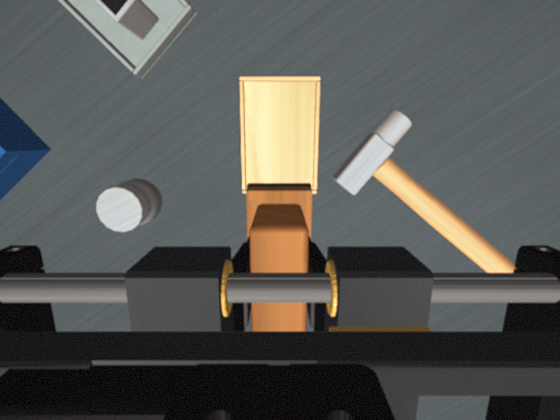

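```bash
python3 - <<'E'
from show import *
i,im,H=load("w4")
for u,v in((239,76),(321,76),(243,193),(318,193),(280,134.5)):print(ray(i,u,v,12).round(1))
c=ray(i,280,134.5,12)
show("park",i,H,(10,50,150),(28,140,255),12,500,(200,60,340,183))
plan((c[0],c[1],150),-124.5)
E
```

```text
[ 484.6 -362.5   12. ]
[ 440.3 -427.    12. ]
[ 390.8 -299.1   12. ]
[ 346.7 -363.5   12. ]
[ 417.8 -364.2   12. ]
park
   ([279.0, 129.0], 'ctr', [421.0, -365.4], 'size', [79.0, 101.6], 'longdeg', -34.4, 'cen', [423.0, -366.9])
pos [ 362.7 -323.3  176.8] jaw -124.43 down [ 0. -0. -1.] F [-0.1 -0.1 -3.4] open 0.274 t 28.2 j6 1.31
now-axes [ 0.0537  0.0051 -0.1371]
turn units 0.0004 rows>= 0.0 after-turn axes [ 0.0537  0.005  -0.1371]
```

Request:
{"api": "carry_out", "payload": {"grip": [1,1,1,1,1], "linear": [[0,0.005,-0.066],[0,0,-0.067],[0,0,0],[0.06,0,0],[0.06,0,0]], "turn": [0,0,0,0,0]}}

```text
t: 28.7
eef_pos: [416.1, -363.1, 116.3]
tcp_rot: [2.946, 1.569, -0.797]
ft_force: [-0.1, -0.2, -3.3]
opening: 0.269
```

Request:
{"api": "carry_out", "payload": {"grip": [1,1,1,1,1], "linear": [[0.06,0,0],[0.04,0,0],[0.015,0,0],[0,0,0],[0,0,0]], "turn": [0,0,0,0,0]}}

```text
t: 29.2
eef_pos: [416.3, -363.3, 60.0]
tcp_rot: [2.986, 1.57, -0.759]
ft_force: [-0.6, -0.3, -3.3]
opening: 0.274
```

Request:
{"api": "carry_out", "payload": {"grip": [1,1], "linear": [[0,0,0],[0,0,0]], "turn": [0,0]}}

```text
t: 29.4
eef_pos: [416.3, -363.3, 60.1]
tcp_rot: [2.958, 1.569, -0.788]
ft_force: [-1.2, 0.7, -3.4]
opening: 0.27
```

```bash
python3 - <<'E'
from h import *
plan((416,-363,50.3),-124.5)
E
```

```text
pos [ 416.3 -363.3   60.1] jaw -124.62 down [ 0.001 -0.001 -1.   ] F [-1.2  0.7 -3.4] open 0.27 t 29.4 j6 1.34
now-axes [ 0.0195 -0.0001  0.0009]
turn units -0.0007 rows>= 0.0 after-turn axes [ 0.0195 -0.0001  0.0009]
```

Request:
{"api": "carry_out", "payload": {"grip": [1,1,1,-0.1,-0.1], "linear": [[0.012,0,0],[0.007,0,0],[0,0,0],[0,0,0],[0,0,0]], "turn": [0,0,0,0,0]}}

```text
t: 29.9
eef_pos: [416.1, -363.1, 49.5]
tcp_rot: [-2.902, 1.571, -0.365]
ft_force: [-1.4, -0.7, 0.2]
opening: 0.389
```

Request:
{"api": "carry_out", "payload": {"grip": [-0.1,-0.1,-0.1,-0.1,-0.1], "linear": [[0,0,0],[0,0,0],[0,0,0],[-0.02,0,0],[-0.05,0,0]], "turn": [0,0,0,0,0]}}

```text
t: 30.4
eef_pos: [415.5, -362.4, 84.0]
tcp_rot: [-0.261, 1.567, 2.276]
ft_force: [-0.3, -0.0, 0.1]
opening: 0.548
```

Request:
{"api": "carry_out", "payload": {"grip": [-0.1,-0.1,-0.1,-1,-1], "linear": [[-0.07,0,0],[-0.07,0,0],[-0.07,0,0],[-0.015,-0.0895,0.03],[-0.015,-0.0895,0.03]], "turn": [0,0,0,0,0]}}

```text
t: 30.9
eef_pos: [442.2, -272.0, 206.4]
tcp_rot: [3.126, 1.568, -0.622]
ft_force: [-0.5, -0.2, -0.9]
opening: 0.668
```

Request:
{"api": "carry_out", "payload": {"grip": [-1,-1,-1,-1,-1], "linear": [[-0.015,-0.0895,0.03],[-0.015,-0.0895,0.03],[-0.015,-0.0895,0.03],[-0.015,-0.0895,0.03],[-0.015,-0.0895,0.03]], "turn": [0,0,0,0,0]}}

```text
t: 31.4
eef_pos: [507.7, -43.7, 243.3]
tcp_rot: [-2.677, 1.57, -0.14]
ft_force: [-0.4, -1.2, -0.1]
opening: 0.993
```

Request:
{"api": "carry_out", "payload": {"grip": [-1,-1,-1,-1,-1], "linear": [[-0.015,-0.0895,0.03],[0,0,0],[0,0,0],[0,0,0],[0,0,0]], "turn": [0,-0.046,-0.046,-0.046,-0.047]}}

```text
t: 31.9
eef_pos: [520.6, 0.0, 250.4]
tcp_rot: [-3.113, 1.57, 0.012]
ft_force: [-0.8, 0.0, -0.3]
opening: 0.997
```

```bash
python3 - <<'E'
from h import *
plan((365,374,210),-91.3)
E
```

```text
pos [520.6   0.  250.4] jaw -90.96 down [ 0.001  0.    -1.   ] F [-0.8  0.  -0.3] open 0.997 t 31.9 j6 1.46
now-axes [ 0.0806 -0.7426  0.3237]
turn units 0.0019 rows>= 0.0 after-turn axes [ 0.0806 -0.7407  0.3281]
```

Request:
{"api": "carry_out", "payload": {"grip": [-1,-1,-1,-1,-1], "linear": [[0.008,-0.083,0.036],[0.008,-0.083,0.036],[0.008,-0.083,0.036],[0.008,-0.083,0.036],[0.008,-0.083,0.036]], "turn": [0,0,0,0,0]}}

```text
t: 32.4
eef_pos: [434.6, 210.7, 230.3]
tcp_rot: [-2.753, 1.57, 0.365]
ft_force: [1.1, 0.4, -0.4]
opening: 0.998
```

Request:
{"api": "carry_out", "payload": {"grip": [-1,-1,-1,-1,-1], "linear": [[0.008,-0.083,0.036],[0.008,-0.083,0.036],[0.008,-0.083,0.036],[0.008,-0.079,0.036],[0,0,0]], "turn": [0,0,0,0,0.002]}}

```text
t: 32.9
eef_pos: [365.3, 378.2, 213.8]
tcp_rot: [-1.434, 1.57, 1.682]
ft_force: [0.2, -0.4, -0.0]
opening: 0.998
```

Request:
{"api": "carry_out", "payload": {"grip": [-1,-1], "linear": [[0,0,0],[0,0,0]], "turn": [0,0]}}

```text
t: 33.1
eef_pos: [367.8, 374.2, 214.1]
tcp_rot: [-2.831, 1.57, 0.28]
ft_force: [-0.5, -0.3, 0.1]
opening: 1.001
```

```bash
python3 snap.py w5; python3 - <<'E'
from show import *
i,im,H=load("w5")
print("cam",(-i["view"][:3,:3].T@i["view"][:3,3]).round())
show("cover",i,H,(0,0,200),(180,60,255),10,800,(0,0,559,236))
show("rib",i,H,(0,0,0),(180,255,60),44,50,(150,30,420,210))
E
```

```text
pos [367.8 374.2 214.1] jaw -91.72 down [ 0.  0. -1.] F [-0.5 -0.3  0.1] open 1.001 t 33.1 j6 2.27
now-axes [0.4278 0.7701 0.7129]
cam [433. 372. 370.]
cover
   ([277.0, 147.0], 'ctr', [417.7, 374.2], 'size', [88.2, 148.4], 'longdeg', -1.7, 'cen', [422.5, 373.9])
rib
   ([277.0, 152.0], 'ctr', [417.7, 373.8], 'size', [10.3, 60.4], 'longdeg', -1.6, 'cen', [419.2, 373.6])
```

View pics/w5.png

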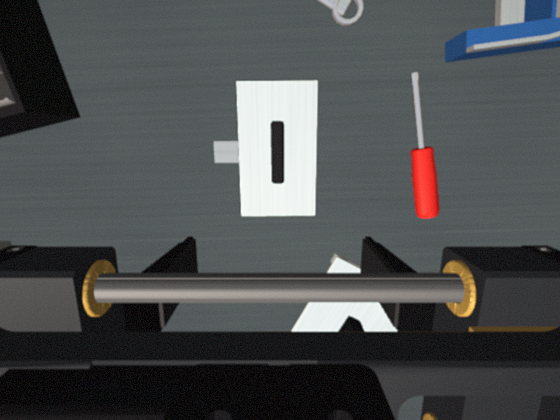

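Request:
{"api": "carry_out", "payload": {"grip": [-1,-1,-1,-1,-1], "linear": [[0.05,-0.0015,-0.05],[0.05,-0.001,-0.05],[0.06,0,0],[0.06,0,0],[0.06,0,0]], "turn": [0,0,0,0,0]}}

```text
t: 33.65
eef_pos: [418.5, 373.4, 72.9]
tcp_rot: [-2.54, 1.57, 0.57]
ft_force: [0.5, 0.5, -0.4]
opening: 1.0
```

Request:
{"api": "carry_out", "payload": {"grip": [-1,-1,-1,-1,-1], "linear": [[0.04,0,0],[0.025,0,0],[0.01,0,0],[0,0,0],[0,0,0]], "turn": [0,0,0,0,0]}}

```text
t: 34.15
eef_pos: [418.0, 374.8, 37.1]
tcp_rot: [-2.477, 1.569, 0.635]
ft_force: [-0.3, 0.7, 0.2]
opening: 1.002
```

```bash
python3 - <<'E'
from h import *
plan((417.7,374,28),-91.65)
E
```

```text
pos [418.  374.8  37.1] jaw -91.71 down [ 0.001  0.001 -1.   ] F [-0.3  0.7  0.2] open 1.002 t 34.15 j6 2.21
now-axes [0.0181 0.0016 0.0006]
turn units -0.0003 rows>= 0.0 after-turn axes [0.0181 0.0016 0.0006]
```

Request:
{"api": "carry_out", "payload": {"grip": [-1,-1,1,1,1], "linear": [[0.017,0.001,0],[0,0,0],[0,0,0],[0,0,0],[0,0,0]], "turn": [0,0,0,0,0]}}

```text
t: 34.65
eef_pos: [417.5, 374.2, 27.8]
tcp_rot: [-2.453, 1.571, 0.659]
ft_force: [0.3, 0.2, -0.3]
opening: 0.801
```

Request:
{"api": "carry_out", "payload": {"grip": [1,1,1,1,1], "linear": [[0,0,0],[0,0,0],[0,0,0],[0,0,0],[0,0,0]], "turn": [0,0,0,0,0]}}

```text
t: 35.15
eef_pos: [417.5, 374.2, 27.7]
tcp_rot: [-1.978, 1.571, 1.134]
ft_force: [0.1, -0.1, -1.2]
opening: 0.387
```

Request:
{"api": "carry_out", "payload": {"grip": [1,1,1,1,1], "linear": [[0,0,0],[0,0,0],[0,0,0],[0,0,0],[0,0,0]], "turn": [0,0,0,0,0]}}

```text
t: 35.65
eef_pos: [417.5, 374.2, 27.7]
tcp_rot: [-1.68, 1.571, 1.432]
ft_force: [-0.1, 0.6, 0.1]
opening: 0.148
```

Request:
{"api": "carry_out", "payload": {"grip": [1,1,1], "linear": [[0,0,0],[0,0,0],[0,0,0]], "turn": [0,0,0]}}

```text
t: 35.95
eef_pos: [417.5, 374.2, 27.6]
tcp_rot: [-1.823, 1.571, 1.289]
ft_force: [-0.8, 0.4, -0.0]
opening: 0.145
```

```bash
python3 - <<'E'
from h import *
plan((417.7,374,28),-91.65)
E
```

```text
pos [417.5 374.2  27.6] jaw -91.7 down [ 0.  0. -1.] F [-0.8  0.4 -0. ] open 0.145 t 35.95 j6 2.21
now-axes [-0.0007  0.0004 -0.0005]
turn units -0.0003 rows>= 0.0 after-turn axes [-0.0007  0.0004 -0.0005]
```

Request:
{"api": "carry_out", "payload": {"grip": [1,1,1,1,1], "linear": [[-0.02,0,0],[-0.05,0,0],[-0.06,0,0],[-0.06,0,0],[-0.06,0,0]], "turn": [0,0,0,0,0]}}

```text
t: 36.45
eef_pos: [417.2, 374.0, 154.4]
tcp_rot: [0.803, 1.571, -2.368]
ft_force: [0.3, -0.6, -1.7]
opening: 0.148
```

Request:
{"api": "carry_out", "payload": {"grip": [1,1,1,1], "linear": [[0,0,0],[0,0,0],[0,0,0],[0,0,0]], "turn": [0,-0.0405,0,0]}}

```text
t: 36.85
eef_pos: [417.1, 373.9, 151.9]
tcp_rot: [0.507, 1.569, -2.54]
ft_force: [-0.4, -0.7, -1.3]
opening: 0.148
```

```bash
python3 - <<'E'
from h import *
plan((570,151,155),-84.4)
E
```

```text
pos [417.1 373.9 151.9] jaw -84.59 down [-0.001 -0.001 -1.   ] F [-0.4 -0.7 -1.3] open 0.148 t 36.85 j6 2.09
now-axes [-0.0062  0.4727 -0.2623]
turn units -0.001 rows>= 0.0 after-turn axes [-0.0062  0.4736 -0.2608]
```

Request:
{"api": "carry_out", "payload": {"grip": [1,1,1,1,1], "linear": [[0,0.0788,-0.0437],[0,0.0788,-0.0437],[0,0.0788,-0.0437],[0,0.0788,-0.0437],[0,0.0788,-0.0437]], "turn": [-0.001,0,0,0,0]}}

```text
t: 37.35
eef_pos: [546.5, 187.4, 152.0]
tcp_rot: [0.062, 1.57, -2.982]
ft_force: [0.1, 0.1, -2.6]
opening: 0.149
```

Request:
{"api": "carry_out", "payload": {"grip": [1,1,1,1,1], "linear": [[0,0.0788,-0.0437],[0,0,0],[0,0,0],[0,0,0],[0,0,0]], "turn": [0,0,0,0,0]}}

```text
t: 37.85
eef_pos: [570.9, 153.1, 152.5]
tcp_rot: [-0.311, 1.57, 2.932]
ft_force: [-0.1, 0.9, -3.1]
opening: 0.145
```

```bash
python3 snap.py w6; python3 - <<'E'
from show import *
i,im,H=load("w6")
print("cam",(-i["view"][:3,:3].T@i["view"][:3,3]).round())
plan((595.1,151,155),-84.4)
E
```

```text
pos [570.9 153.1 152.5] jaw -84.19 down [-0.  0. -1.] F [-0.1  0.9 -3.1] open 0.145 t 37.85 j6 1.62
now-axes [0.3055 0.189  1.1668]
cam [636. 159. 308.]
pos [571.  153.1 152.6] jaw -84.17 down [-0.  0. -1.] F [ 0.6 -0.  -2.4] open 0.146 t 37.9 j6 1.62
now-axes [-0.0048  0.009  -0.0475]
turn units 0.0013 rows>= 0.0 after-turn axes [-0.0048  0.0088 -0.0475]
```

View pics/w6.png

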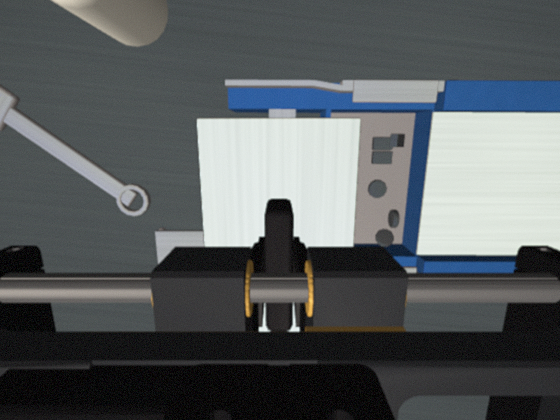

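All six slugs lie in the well, at (382,143), (397,140), (381,157), (377,188), (393,217) and (384,237). The cover is held square to the station. I'll check the station pose from this view.

```bash
python3 - <<'E'
from show import *
i,im,H=load("w6")
white=cv2.inRange(H,(0,0,190),(180,50,255));blue=cv2.inRange(H,(100,120,60),(125,255,255))
# plate top edge (station y=-62) & left edge (x=0); outer wall edge y=-84 z=56
print("y=-62:",[st(ray(i,u,int(np.argmax(white[105:180,u]>0))+105,40)) for u in range(445,550,25)])
print("x=0:",[st(ray(i,int(np.argmax(white[v,405:460]>0))+405,v,40)) for v in range(125,250,25)])
print("y=-84:",[st(ray(i,u,int(np.argmax(blue[60:120,u]>0))+60,56)) for u in range(450,550,20)])
print("blue low edge (inner top y=-62,z56)",[st(ray(i,u,int(np.argmax(blue[85:120,u]==0))+85,56)) for u in range(450,550,20)])
# cover at z = tcp z-27.6+10
z=152.5-27.6+10
print("cover far edge",[st(ray(i,u,int(np.argmax(white[112:140,u]>0))+112,z)) for u in range(210,350,30)])
print("cover +-x edges",[(st(ray(i,int(np.argmax(white[v,185:230]>0))+185,v,z)),st(ray(i,360-int(np.argmax(white[v,330:361][::-1]>0)),v,z))) for v in(140,170,200)],st(pose()[1]))
E
```

```text
y=-62: [array([ -9.9, -61.8]), array([-30.5, -61. ]), array([-51. , -61.1]), array([-71.5, -61.2]), array([-92. , -61.3])]
x=0: [array([ -0.5, -51.5]), array([ -0.4, -31.2]), array([ -0.3, -10.2]), array([-0.2, 11.7]), array([-0.1, 34.4])]
y=-84: [array([ -2.6, -83.5]), array([-17.7, -83.5]), array([-32.7, -83.6]), array([-47.9, -82.9]), array([-62.9, -83. ])]
blue low edge (inner top y=-62,z56) [array([ -5.6, -61.3]), array([-21. , -61.3]), array([-36.4, -61.4]), array([-51.7, -61.4]), array([-67.3, -60.7])]
cover far edge [array([162.8, -50.5]), array([146.8, -50.5]), array([130.8, -50.6]), array([114.8, -50.6]), array([ 98.9, -50.7])]
cover +-x edges [(array([169.8, -39.6]), array([ 83.3, -39.9])), (array([169.6, -23.4]), array([ 83.4, -23.7])), (array([169.4,  -6.5]), array([82.9, -6.8]))] [126.4  23.8]
```

Request:
{"api": "carry_out", "payload": {"grip": [1,1,1,1,1], "linear": [[0,0.0044,-0.024],[0,0.0044,-0.0236],[0,0,0],[0.04,0,0],[0.04,0,0]], "turn": [0.0013,0,0,0,0]}}

```text
t: 38.4
eef_pos: [596.1, 150.1, 112.4]
tcp_rot: [-3.006, 1.57, 0.232]
ft_force: [0.3, 0.2, -3.1]
opening: 0.145
```

Request:
{"api": "carry_out", "payload": {"grip": [1,1,1,1,1], "linear": [[0.03,0,0],[0.02,0,0],[0,0,0],[0,0,0],[0,0,0]], "turn": [0,0,0,0,0]}}

```text
t: 38.9
eef_pos: [596.1, 150.1, 88.5]
tcp_rot: [-3.046, 1.569, 0.193]
ft_force: [-0.5, -0.2, -2.6]
opening: 0.145
```

```bash
python3 - <<'E'
from h import *
plan((595.1,151,68),-84.4);print(st(pose()[1]))
E
```

```text
pos [596.1 150.1  88.5] jaw -84.46 down [ 0.001  0.    -1.   ] F [-0.5 -0.2 -2.6] open 0.145 t 38.9 j6 1.61
now-axes [ 0.0409 -0.0019  0.0019]
turn units -0.0003 rows>= 0.0 after-turn axes [ 0.0409 -0.0019  0.0019]
[121.   -0.9]
```

Request:
{"api": "carry_out", "payload": {"grip": [1,1,1,1,1], "linear": [[0.015,-0.002,0.0018],[0.01,0,0],[0.008,0,0],[0.004,0,0],[0,0,0]], "turn": [0,0,0,0,0]}}

```text
t: 39.4
eef_pos: [594.6, 150.9, 68.7]
tcp_rot: [-0.074, 1.57, -3.119]
ft_force: [-0.0, -0.5, -2.3]
opening: 0.144
```

Request:
{"api": "carry_out", "payload": {"grip": [1,1], "linear": [[0.002,0,0],[0,0,0]], "turn": [0,0]}}

```text
t: 39.6
eef_pos: [594.8, 151.0, 68.2]
tcp_rot: [-2.707, 1.571, 0.531]
ft_force: [0.1, 0.0, -2.0]
opening: 0.147
```

```bash
python3 - <<'E'
from h import *
plan((595.1,151,67.6),-84.4);print(st(pose()[1]))
E
```

```text
pos [594.8 151.   68.2] jaw -84.46 down [ 0.  0. -1.] F [ 0.1  0.  -2. ] open 0.147 t 39.6 j6 1.61
now-axes [ 0.0012  0.     -0.0007]
turn units -0.0003 rows>= 0.0 after-turn axes [ 0.0012  0.     -0.0007]
[122.    0.3]
```

Request:
{"api": "carry_out", "payload": {"grip": [1,1,1,1,1], "linear": [[0.0012,0,-0.0006],[0,0,0],[0,0.01,0],[0,0.01,0],[0,0.01,0]], "turn": [0,0,0,0,0]}}

```text
t: 40.1
eef_pos: [596.6, 135.6, 67.7]
tcp_rot: [-2.669, 1.57, 0.569]
ft_force: [-1.0, 0.2, -0.8]
opening: 0.145
```

Request:
{"api": "carry_out", "payload": {"grip": [1,1,1,1,1], "linear": [[0,0.01,0],[0,0.01,0],[0,0.01,0],[0,0.01,0],[0,0,0]], "turn": [0,0,0,0,0]}}

```text
t: 40.6
eef_pos: [598.6, 115.3, 67.7]
tcp_rot: [2.331, 1.57, -0.714]
ft_force: [-0.1, -3.1, 1.0]
opening: 0.148
```

```bash
python3 - <<'E'
from h import *
plan((595.1,151,67.6),-84.4);print(st(pose()[1]))
E
```

```text
pos [598.6 115.3  67.7] jaw -84.48 down [ 0. -0. -1.] F [-0.1 -3.1  1. ] open 0.148 t 40.6 j6 1.56
now-axes [ 0.0001 -0.0717  0.0001]
turn units -0.0005 rows>= 0.0 after-turn axes [ 0.0001 -0.0717 -0.    ]
[86.1  0. ]
```

Request:
{"api": "carry_out", "payload": {"grip": [1,1,1,1,1], "linear": [[0,0.01,0],[0,0.01,0],[0,0.01,0],[0,0.01,0],[0,0,0]], "turn": [0,0,0,0,0]}}

```text
t: 41.1
eef_pos: [600.5, 95.3, 67.6]
tcp_rot: [2.047, 1.57, -0.999]
ft_force: [0.0, -3.9, 2.4]
opening: 0.145
```

Request:
{"api": "carry_out", "payload": {"grip": [1,1,1,1,1], "linear": [[0,0.01,0],[0,0.01,0],[0,0.006,0],[0,0.006,0],[0,0,0]], "turn": [0,0,0,0,0]}}

```text
t: 41.6
eef_pos: [602.0, 80.1, 67.7]
tcp_rot: [-2.55, 1.57, 0.688]
ft_force: [-0.5, 1.9, 4.8]
opening: 0.149
```

```bash
python3 - <<'E'
from h import *
plan((595.1,151,67.6),-84.4);print(st(pose()[1]))
E
```

```text
pos [602.   80.1  67.7] jaw -84.48 down [ 0.  0. -1.] F [-0.5  1.9  4.8] open 0.149 t 41.6 j6 1.5
now-axes [ 3.000e-04 -1.425e-01  1.000e-04]
turn units -0.0004 rows>= 0.0 after-turn axes [ 3.000e-04 -1.425e-01 -1.000e-04]
[50.7  0.1]
```

Request:
{"api": "carry_out", "payload": {"grip": [1,1,1,1,1], "linear": [[0,0.004,0],[0,0.004,0],[0,0.004,0],[0,0.002,0],[0,0,0]], "turn": [0,0,0,0,0]}}

```text
t: 42.1
eef_pos: [602.6, 73.5, 67.7]
tcp_rot: [-2.35, 1.57, 0.888]
ft_force: [0.1, 5.2, 5.1]
opening: 0.142
```

Request:
{"api": "carry_out", "payload": {"grip": [1,1,1], "linear": [[0,0.001,0],[0,0.001,0],[0,0,0]], "turn": [0,0,0]}}

```text
t: 42.4
eef_pos: [602.6, 73.5, 67.7]
tcp_rot: [-1.888, 1.569, 1.35]
ft_force: [-0.1, 12.3, 5.1]
opening: 0.147
```

```bash
python3 - <<'E'
from h import *
plan((595.1,151,67.6),-84.4);print(st(pose()[1]))
E
```

```text
pos [602.6  73.5  67.7] jaw -84.47 down [ 0.     0.001 -1.   ] F [-0.1 12.3  5.1] open 0.147 t 42.4 j6 1.48
now-axes [ 4.000e-04 -1.558e-01  1.000e-04]
turn units -0.0004 rows>= 0.0 after-turn axes [ 4.000e-04 -1.558e-01 -1.000e-04]
[44.1  0.1]
```

Request:
{"api": "carry_out", "payload": {"grip": [1,1,1], "linear": [[0,0.001,0],[0,0.001,0],[0,0,0]], "turn": [0,0,0]}}

```text
t: 42.7
eef_pos: [602.6, 73.4, 67.8]
tcp_rot: [-1.798, 1.568, 1.44]
ft_force: [-0.5, 18.5, 7.1]
opening: 0.147
```

```bash
python3 - <<'E'
from h import *
plan((595.1,151,67.6),-84.4);print(st(pose()[1]))
im=cams.read_camera("scene");cv2.imwrite("pics/sc5.png",im)
E
```

```text
pos [602.6  73.4  67.8] jaw -84.48 down [ 0.     0.003 -1.   ] F [-0.5 18.5  7.1] open 0.147 t 42.7 j6 1.48
now-axes [ 7.00e-04 -1.56e-01  1.00e-04]
turn units -0.0004 rows>= 0.0 after-turn axes [ 7.00e-04 -1.56e-01 -1.00e-04]
[44.   0.1]
```

Request:
{"api": "carry_out", "payload": {"grip": [1,1,0.4,0.4,0.4], "linear": [[0,-0.0035,0],[0,0,0],[0,0,0],[0,0,0],[0,0,0]], "turn": [0,0,0,0,0]}}

```text
t: 43.25
eef_pos: [602.4, 72.7, 67.2]
tcp_rot: [0.215, 1.57, -2.83]
ft_force: [0.6, -0.0, -1.0]
opening: 0.283
```

Request:
{"api": "carry_out", "payload": {"grip": [0.4,0.4,0.4,0.4,0.4], "linear": [[0,0,0],[0,0,0],[0,0,0],[-0.02,0,0],[-0.06,0,0]], "turn": [0,0,0,0,0]}}

```text
t: 43.75
eef_pos: [601.5, 73.0, 106.4]
tcp_rot: [-0.092, 1.566, -3.136]
ft_force: [0.5, -1.0, 0.3]
opening: 0.298
```

Request:
{"api": "carry_out", "payload": {"grip": [-0.4,-0.4,-0.4,-0.4,-0.4], "linear": [[-0.06,0,0.05],[-0.06,0,0.06],[-0.06,0,0.06],[-0.02,0,0],[0,0,0]], "turn": [0,0,0,0,0]}}

```text
t: 44.25
eef_pos: [518.7, 64.9, 209.8]
tcp_rot: [3.056, 1.566, 0.011]
ft_force: [0.2, 0.6, 0.0]
opening: 0.66
```

```bash
python3 snap.py w7
```

```text
pos [518.7  64.9 209.8] jaw -84.46 down [ 0.004  0.    -1.   ] F [0.2 0.6 0. ] open 0.66 t 44.25 j6 1.47
now-axes [0.415  0.0289 1.0469]
```

View pics/w7.png

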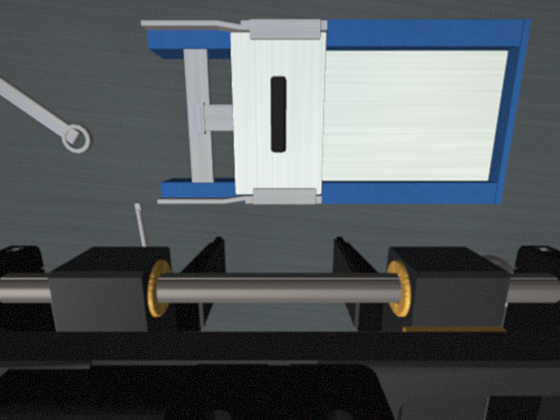

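Request:
{"api": "carry_out", "payload": {"grip": [-1,-1,-1,-1,-1], "linear": [[-0.035,0.077,0.024],[-0.035,0.077,0.024],[-0.035,0.077,0.024],[-0.035,0.077,0.024],[-0.035,0.077,0.024]], "turn": [0,0,0,0,0]}}

```text
t: 44.8
eef_pos: [476.9, -134.2, 294.4]
tcp_rot: [-0.574, 1.569, 2.665]
ft_force: [0.5, -0.6, -0.3]
opening: 0.998
```

Request:
{"api": "carry_out", "payload": {"grip": [-1,-1,-1,-1,-1], "linear": [[-0.035,0.077,0.024],[-0.035,0.077,0.024],[-0.035,0.077,0.024],[0,0,0],[0,0,0]], "turn": [0,0,0,0,0]}}

```text
t: 45.3
eef_pos: [452.4, -251.8, 346.1]
tcp_rot: [-0.874, 1.569, 2.363]
ft_force: [-0.7, 0.6, 0.1]
opening: 1.001
```

```bash
python3 snap.py w8; python3 - <<'E'
from show import *
i,im,H=load("w7")
o=show("rib",i,H,(0,0,0),(180,255,60),84,100,(255,65,305,165))
for b in o:print("rib st",st(b[2]),"true +0.3,-0.6")
w=cv2.inRange(H,(0,0,190),(180,50,255))
a=np.argmax(w[80,215:260])+215
print("cover +x edge",st(ray(i,a,80,50)),"gap to plate",st(ray(i,325,80,50)), "bar/tab row118",H[118,180:250:3,2].tolist())
print("tab tip",st(ray(i,204,118,46)))
i8,im8,H8=load("w8")
m=show("scraper",i8,H8,(5,130,20),(17,255,255),24,150,(0,0,559,236))
show("park",i8,H8,(18,50,100),(28,255,255),12,150,(0,0,559,236))
a=cv2.resize(im[80:155,170:270],(400,300),interpolation=cv2.INTER_CUBIC);b=cv2.resize(im8[0:240],(700,300),interpolation=cv2.INTER_AREA)
o=np.zeros((600,700,3),np.uint8);o[:300,:400]=a;o[300:]=b;cv2.imwrite("pics/fin.png",o)
E
```

```text
pos [ 452.4 -251.8  346.1] jaw -84.56 down [-0.001  0.001 -1.   ] F [-0.7  0.6  0.1] open 1.001 t 45.3 j6 0.84
now-axes [ 0.6942 -0.5859  0.8521]
rib
   ([278.0, 114.0], 'ctr', [602.7, 73.0], 'size', [11.8, 61.0], 'longdeg', 5.8, 'cen', [604.2, 73.1])
rib st [43.6  0. ] true +0.3,-0.6
cover +x edge [ 87.2 -33.9] gap to plate [ -0.6 -33.8] bar/tab row118 [90, 86, 87, 184, 191, 188, 193, 178, 159, 177, 178, 177, 177, 178, 175, 178, 175, 173, 230, 235, 233, 234, 230, 232]
tab tip [1.164e+02 1.000e-01]
scraper
   ([349.0, 213.0], 'ctr', [411.4, -367.4], 'size', [54.5, 73.8], 'longdeg', -35.1, 'cen', [412.7, -367.0])
park
   ([342.0, 201.0], 'ctr', [418.1, -361.7], 'size', [73.8, 107.9], 'longdeg', -35.0, 'cen', [433.4, -354.4])
```

View pics/fin.png

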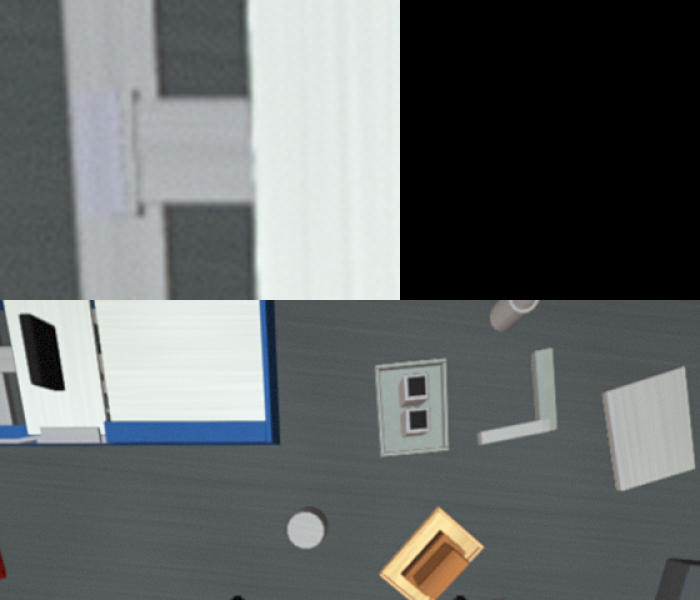

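```bash
python3 -c "
from cell import env
print(env.job_done(), env.state()['t'])"
```

```text
the job is handed in; nothing more can be done
the job is handed in; nothing more can be done
```

The job is done and handed in at about 45 s of robot time, well inside the 192 s limit; the system reports no verdict.

- **Coupons:** There were two, and both stand in the grey tray in the last picture.
- **Slugs:** I swept all six into the chip well in two passes with the scraper. The picture just before fitting the cover showed all six on the well floor and the plate clear. The fingers stayed well above them throughout.
- **Cover:** I used the smaller one, confirmed at 88 × 148 mm measured. It was slid against its stop, with about 18 N at the end. After release its origin measures x ≈ 43.6–44 mm and y within about 0.6 mm. The tab tip sits at x ≈ 116 mm, just behind the ledge face at 118 mm. I judged the tab relaxed from that position and the picture, because its bend can't be read directly.
- **Scraper:** It stands upright inside its parking tray, set down at the measured tray centre. The last mask put it about 6 mm off. I take that as the tall grip being seen at a slant, and it is still inside the 22 mm limit.

The only measurements that disagreed were the station's sideways position, by 0.5–1 mm between views, and I corrected for that before setting the cover down. I saw no bystander moved; the nearby ones looked undisturbed in the pictures, but I did not measure them again at the end.

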